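# Load the icing dryer with decorated cookies and start it

## Task

Dry the iced cookies: stop the counter-top dryer by pressing its mushroom stop button right down and letting it go, then pull its drawer right out and set every cookie from the baking sheet flat on the drawer's tray, icing up, without dropping or stacking any. Push the drawer fully shut, set the vent lever on top to half open (standing straight up), and last of all, with drawer and vent set, press the flat start button right down and let it go. Leave the sprinkle jar, icing bottle and fondant tub where they stand.

Things in the scene. Friction and masses are not known exactly. Their poses are not given: they have to be found in the camera images.
- dryer: aluminium box, 330 deep (x) x 360 wide (y) x 210 mm high, fixed; origin: centre of its underside; x points from its front (towards the robot, at x = -165 mm) to its back. On its flat top (deck), from left (+y) to right: vent lever, start button, stop button. Below the deck one drawer, under that a closed louvred base.
- drawer (a joint): the drawer's pull-out in m: 0 shut, 0.18 fully out (stop). It slides to the dryer's -x, with about 2 N of friction, and stays where it is left.
- drawer_handle (a point): middle of the drawer's handle: a round steel bar 10 mm thick, 120 mm long along the dryer's y, its axis 40 mm in front of the drawer's front panel and 30 mm below the deck. Moves with the drawer; axes parallel to the dryer's.
- drawer_tray (a point): point on the drawer's flat mesh tray floor, 150 mm above the table, midway across; axes parallel to the dryer's, moves with the drawer. Floor: x = -90 to +160, y = -150 to +150 mm from this point, inside walls 6 mm thick, 30 mm high; front panel 46 mm high. With the drawer fully out, x = -90 to +90 mm lies clear in front of the dryer.
- stop (a joint): travel of the stop button in m: 0 up, 0.006 fully down; sprung, about 1.5 N to start it moving and 5 N fully down.
- stop_top (a point): middle of the top of the stop button: black mushroom head 40 mm across, top 34 mm above the deck when up; presses straight down. It is the dryer's right-hand button (-y).
- start (a joint): travel of the start button in m: 0 up, 0.006 fully down; sprung, about 1.5 N to start it moving and 5 N fully down.
- start_top (a point): middle of the top of the start button: flat black plunger 26 mm across in a steel ring, top 20 mm above the deck when up; presses straight down. It lies 75 mm to the left (+y) of the stop button.
- vent (a joint): angle of the vent lever in rad: 0 shut (leaning 0.6 rad towards the dryer's front), 0.6 half open (straight up), 1.2 full open (leaning back). It stays where it is left (light friction, about 1 N at the ball).
- vent_tip (a point): centre of the black ball (26 mm across) at the end of the vent lever, 85 mm from the hinge (its top 120 mm above the deck when upright); the rod below it is 10 mm thick.
- vent_hinge (a point): the vent lever's hinge, 22 mm above the deck, between two steel quadrant plates that rise to 42 mm above the deck; the hinge axis is the dryer's y.
- sheet: flat aluminium cookie sheet on the table, 360 (x) x 320 (y) x 4 mm, fixed, lined with paper, a low turned-up edge (16 mm high) on its far side (+x) only; origin: centre of its underside, upper face at 4 mm.
- cookie1: iced cookie shaped as a rounded rectangle, 72 x 50 x 14 mm, about 60 g, biscuit brown with pink icing on top; rigid; starts flat, icing up, on the cookie sheet; may be absent. Origin: centre of its underside; x along its length, y across its width, z up through the icing.
- cookie2: iced cookie shaped like a dog bone, 79 mm long, 50 mm wide over its end lobes, 34 mm wide at its straight waist (29 mm long), 14 mm thick, about 60 g, biscuit brown with pink icing on top; rigid; starts flat, icing up, on the cookie sheet; may be absent. Origin: centre of its underside; x along its length, y across its width, z up through the icing.
- cookie3: iced cookie shaped as a rounded rectangle, 72 x 50 x 14 mm, about 60 g, biscuit brown with pink icing on top; rigid; starts flat, icing up, on the cookie sheet; may be absent. Origin: centre of its underside; x along its length, y across its width, z up through the icing.
- cookie4: iced cookie shaped like a dog bone, 79 mm long, 50 mm wide over its end lobes, 34 mm wide at its straight waist (29 mm long), 14 mm thick, about 60 g, biscuit brown with pink icing on top; rigid; starts flat, icing up, on the cookie sheet; may be absent. Origin: centre of its underside; x along its length, y across its width, z up through the icing.
- cookie5: iced cookie shaped as a rounded rectangle, 72 x 50 x 14 mm, about 60 g, biscuit brown with pink icing on top; rigid; starts flat, icing up, on the cookie sheet; may be absent. Origin: centre of its underside; x along its length, y across its width, z up through the icing.
- sprinkle_jar: bystander: green glass jar with white cap, 84 mm across, 125 mm high; origin: centre of its underside.
- icing_bottle: bystander: white squeeze bottle with a pointed nozzle, 60 mm across, 195 mm high; origin: centre of its underside.
- fondant_tub: bystander: clear tub with a green lid, 138 mm across, 84 mm high; origin: centre of its underside.
Not all that is in view belongs to the job. Leave any red or yellow look-alike of the cookie3 alone. What is shaped like the cookie2 but black is not meant.

How it is judged:
By the outcome, as a careful person would: the job done as asked, in the order asked, and still so for the second after the job is handed in, with the robot touching nothing.
Of cookie1, cookie2, cookie3, cookie4, cookie5 only 3 to 5 are there at a start; the rules pass over those that are not, and their reading is None.
At some moment in a run one of cookie1, cookie2, cookie3, cookie4, cookie5 may be knocked a few centimetres aside while the robot is not near it.
It also fails if it takes over 210 s, if anything falls off the work surface, if the arm or the gripper's body presses on something with over 40 N, if the wrist force passes 120 N, or if a joint passes its speed limit or range.

## Robot

A 6-joint arm with a two-finger parallel gripper is mounted at the origin on the work surface. World frame = base frame: x ahead of the robot, y to its left, z up, the work surface at z = 0. Lengths are in m, angles in rad, forces in N, time in s.
With the tool pointing down it reaches from about 0.15 to 0.775 m from the base axis. Payload 6.1 kg.
Tool frame: the origin (TCP) lies between the finger pads; the fingertips stand 19 mm ahead of it and the grasp point (between the pads) is the TCP; z points along the fingers, y is the line along which they close (so a half turn about z gives the same grasp; the last joint's range is limited). The gripper opens to 85 mm and grips with 20 to 120 N. Pads are 22 mm wide; open, the fingers measure 114 mm over their backs; the gripper's body (76 mm by 85 mm) begins 54 mm behind the grasp point. The pads swing forward as they close: fully open they stand 13 mm farther back than shut.
Start: joints at [1.15, 0.126, -0.04, 1.405, 0, 1.571], TCP at [0.214, 0.479, 0.25] pointing down, gripper open.
Joint ranges: [-2.72, 2.72], [-0.95, 1.95], [-1.27, 1.35], [-1.78, 2.02], [-1.46, 1.47], [-3.14, 3.14]. Speed limits (rad/s): [2.39, 2.39, 3.01, 3.14, 3.14, 3.14].

## Interface

Orientations are given as a 3x3 rotation matrix whose columns are the frame's x, y, z axes.
In Python, from rig import status, capture, camera_params, ctrl gives the robot as it stands.
- The arm moves only by the tool step_arm, never from a script. Its argument "moves" is a list of rows, each a list of 7 numbers: the shift along the tool's x, y, z normalised to -1 to 1, where 1 is 1 m, then the turn, a rotation vector about the tool's x, y, z normalised to -1 to 1, where 1 is 0.5 rad, then the opening, from -1 (shut) to 1 (fully open). In form: [[x, y, z, wx, wy, wz, claw], ...]. A call has 1 to 10 rows; each row shifts and turns the commanded pose from where the row before left it, along the tool's axes as they then stand; what a row does not reach is not made up. A row lasts 1/8 s, in which the tool goes at most 62.5 mm and 10.7 degrees, less where a joint would pass 70% of its speed; a pose out of reach is approached as far as the arm can. A call with a number of a shift or a turn outside -1 to 1 is refused whole. A call with a gripper value outside its range is refused whole. The fingers move at their own pace and stop on an object; "squeeze" is the grip in N (left out, the last holds). Time passes only in rows, so rows that do not move let the fingers close. It gives the time, the measured TCP pose, the force, the opening and the grip force at its end, in the units of the state.
- status.get_obs(): the state, without advancing time (a new reading comes with each control period).
- capture(name): name is "scene" or "top"; returns (picture, depth): 400x640x3 uint8, red, green, blue; 400x640 float32, m along the optical axis (not along the pixel's ray), 0 where there is no reading.
- camera_params(name): a dict with "mtx" (3x3 intrinsics, pixels), "k1" (the pictures are not rectified: a ray, as slopes to the right and down, at radius r is drawn at 1 + k1 r^2 times it, then the intrinsics apply), "world_to_cam" (4x4, takes a point from world to camera coordinates). Camera axes: x right, y down, z forward; pixel columns grow to the right and rows downward; lengths in m; the calibration is good to about 2 mm. A picture is of the moment at which its call begins. camera_params takes no time and is no camera call.
- ctrl.sign_off(): hands the job in; it is judged then, once.
The state is a dict: "t": time; "joint_pos": joint angles; "qvel": joint speeds; "tau": joint torques, N m; "ee_pos": TCP position; "orientation": TCP orientation; "ft_force": force on the tool from outside, world axes, zero at the start; "ft_torque": the same for the moment, N m; "gripper_width": finger opening in m; "grip_force": force on a finger pad.
Only numpy, scipy, OpenCV 4.12 (cv2) and the standard library are available. Lean on these libraries where they do the work, as an engineer would, in place of code of your own. Each camera call takes 0.05 s, during which the arm holds its last target. There are 200 camera calls.

## Working session

There is one attempt and no reset: what is moved stays moved. The work goes in short steps, Python scripts to look and compute and a tool call to move; the robot and the scene stay as the last step left them, time stands still between calls to the robot, and variables do not carry over. Pictures are saved under pics/ and viewed, at most 14 in all, crops included, and the job is handed in when it is done.

Besides the shell and the picture viewer there is one more tool, called after ">>>" in YAML: its name, and indented under it one key for each argument. step_arm: Moves the arm, as the interface text tells. Scaled input: -1 to 1 covers 1 m each way for a shift and 0.5 rad each way for a turn. Its arguments: {"type":"object","properties":{"moves":{"type":"array","items":{"type":"array","items":{"type":"number"}}},"squeeze":{"type":"number"}},"required":["moves"]}

```bash
ls; mkdir -p pics; python3 - <<'E'
from rig import status,capture,camera_params
import cv2,numpy as np
o=status.get_obs();print(o['t'],o['ee_pos'],o['orientation'],o['gripper_width'],o['ft_force'])
for n in('scene','top'):
    p,d=capture(n);cv2.imwrite(f'pics/{n}0.png',p[:,:,::-1]);np.savez(f'{n}0.npz',p=p,d=d)
    c=camera_params(n);print(n,c['mtx'],c['k1'],c['world_to_cam'])
E
```

```text
pics
0.0 [0.21429612 0.47885643 0.24951821] [[-9.12777551e-01  4.08456509e-01 -6.49850742e-04]
 [ 4.08457026e-01  9.12776366e-01 -1.47095791e-03]
 [-7.65393513e-06 -1.60809346e-03 -9.99998707e-01]] 0.08519224765135786 [-0.14717853 -0.44728534 -0.88655081]
scene [[370.04058867   0.         317.34997272]
 [  0.         370.04058867 200.22408932]
 [  0.           0.           1.        ]] -0.0036800025121894292 [[ 0.57899402  0.81528665  0.0085786  -0.36312185]
 [ 0.48694386 -0.33733674 -0.80566097 -0.09374127]
 [-0.65395076  0.47065018 -0.59231479  1.6008725 ]
 [ 0.          0.          0.          1.        ]]
top [[402.12363198   0.         314.69358013]
 [  0.         402.12363198 196.13185982]
 [  0.           0.           1.        ]] 0.008990909814340123 [[ 0.02610175 -0.99946503 -0.01970654  0.06057819]
 [-0.97980962 -0.02166957 -0.19875497  0.55003162]
 [ 0.19822161  0.02449651 -0.97985107  1.28466375]
 [ 0.          0.          0.          1.        ]]
```

View pics/top0.png

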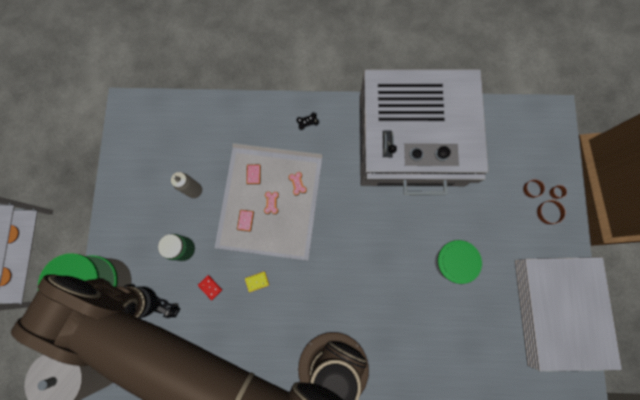

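View pics/scene0.png

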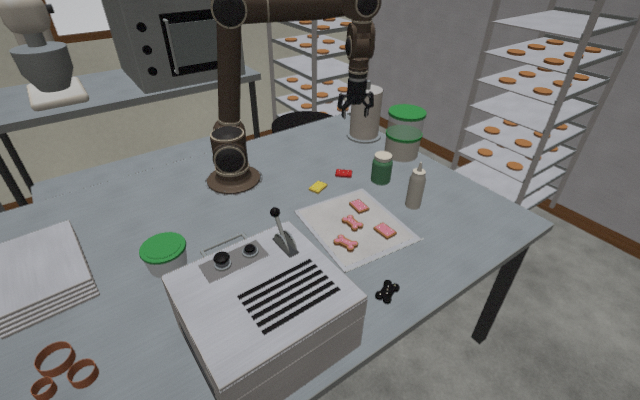

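Top view: four pink cookies – rectangles at (253,174) and (245,220), bones at (298,183) and (272,203). The look-alikes are red (210,287), yellow (257,282) and a black bone (308,121), and all three are left alone. The dryer is at (425,125), with its handle at (427,188), the lever at about (390,145), the start button at (417,154) and the stop button at (444,152).

```bash
cat > h.py <<'E'
import numpy as np,cv2
from rig import status,capture,camera_params
def grab(n,save=None):
    p,d=capture(n)
    if save: cv2.imwrite(f'pics/{save}.png',p[:,:,::-1])
    return p,d
def slopes(n,uv):
    c=camera_params(n);k=c['k1'];K=c['mtx']
    a=(np.atleast_2d(uv)-K[:2,2])/[K[0,0],K[1,1]];s=a.copy()
    for _ in range(5): s=a/(1+k*(s**2).sum(1,keepdims=True))
    return s,c['world_to_cam']
def onplane(n,uv,z):
    s,T=slopes(n,uv);R=T[:3,:3];o=-R.T@T[:3,3]
    r=np.c_[s,np.ones(len(s))]@R
    return o+r*((z-o[2])/r[:,2])[:,None]
def world(n,uv,d):
    s,T=slopes(n,uv);pc=np.c_[s,np.ones(len(s))]*np.ravel(d)[:,None]
    return (pc-T[:3,3])@T[:3,:3]
def proj(n,P):
    c=camera_params(n);T=c['world_to_cam'];q=np.atleast_2d(P)@T[:3,:3].T+T[:3,3];s=q[:,:2]/q[:,2:]
    s=s*(1+c['k1']*(s**2).sum(1,keepdims=True));return s*[c['mtx'][0,0],c['mtx'][1,1]]+c['mtx'][:2,2]
def cookies(p,z=0.018,n='top',area=60):
    h=cv2.cvtColor(p,cv2.COLOR_RGB2HSV);f=p.astype(int)
    m=((f[...,0]-f[...,1]>45)&(f[...,2]>80)&(f[...,2]-f[...,1]>5)).astype(np.uint8)
    out=[]
    for c in cv2.findContours(m,0,2)[0]:
        if cv2.contourArea(c)<area: continue
        w=onplane(n,c[:,0,:].astype(float),z)[:,:2]
        M=cv2.moments((w*1e4).astype(np.float32).reshape(-1,1,2))
        ctr=np.array([M['m10'],M['m01']])/M['m00']/1e4
        th=.5*np.arctan2(2*M['mu11'],M['mu20']-M['mu02'])
        r=cv2.minAreaRect((w*1e3).astype(np.float32))
        sol=cv2.contourArea(c)/cv2.contourArea(cv2.convexHull(c))
        out.append((c[:,0].mean(0).round(),ctr.round(4),round(np.degrees(th),1),np.round(r[1],0),round(r[2],1),round(sol,2)))
    return out
E
python3 - <<'E'
from h import *
z=np.load('top0.npz');p,d=z['p'],z['d']
for c in cookies(p):print(*c)
z2=np.load('scene0.npz')
for c in cookies(z2['p'],n='scene'):print('scene',*c)
# dryer deck: points by depth
v,u=np.mgrid[40:210,340:510];uv=np.c_[u.ravel(),v.ravel()].astype(float)
W=world('top',uv,d[40:210,340:510])
deck=W[(abs(W[:,2]-.21)<.012)&(W[:,0]>.3)]
r=cv2.minAreaRect((deck[:,:2]*1e3).astype(np.float32));print('deck',r,np.median(deck[:,2]));print(cv2.boxPoints(r))
# dark blobs on panel
g=p.max(2)
for zz,nm in((.244,'stop'),(.23,'start')):
    m=((g<75)).astype(np.uint8);m[:130]=0;m[168:]=0;m[:,:370]=0;m[:,475:]=0
    for c in cv2.findContours(m,0,2)[0]:
        if cv2.contourArea(c)>8:
            (cx,cy),rr=cv2.minEnclosingCircle(c);print(nm,cx,cy,rr,onplane('top',[[cx,cy]],zz))
hi=W[(W[:,2]>.225)];print('high pts',len(hi));
for q,pp in zip(uv[(W[:,2]>.235)],W[W[:,2]>.235]):print(q,pp.round(3))
E
python3 -c "
import cv2;a=cv2.imread('pics/top0.png')[60:210,350:500];b=cv2.imread('pics/scene0.png')[190:310,180:330]
a=cv2.resize(a,(400,400),interpolation=2);b=cv2.resize(b,(400,320),interpolation=2)
b=cv2.copyMakeBorder(b,0,80,0,0,0);cv2.imwrite('pics/c0.png',cv2.hconcat([a,b]))"
```

```text
[244. 221.] [0.4722 0.3106] -10.0 [36. 57.] 84.2 0.82
[271. 202.] [0.534  0.2234] 6.3 [63. 31.] 1.3 0.49
[297. 183.] [0.6019 0.137 ] 16.4 [64. 30.] 17.4 0.48
[254. 172.] [0.6323 0.2924] -0.0 [55. 35.] 3.1 0.98
scene [385. 229.] [0.6326 0.2882] 5.1 [57. 36.] 1.4 0.88
scene [358. 204.] [0.47   0.3066] -4.5 [35. 56.] 82.4 0.93
deck ((755.4464111328125, -257.1705322265625), (353.74908447265625, 363.2516784667969), 0.9092602133750916) 0.21145316130907132
[[ 575.7119    -78.374374]
 [ 581.4763   -441.5803  ]
 [ 935.1809   -435.96667 ]
 [ 929.4165    -72.76077 ]]
stop 416.5 153.5 5.147915363311768 [[ 0.64305031 -0.22296461  0.244     ]]
stop 443.3529357910156 152.11764526367188 6.976337432861328 [[ 0.64872481 -0.30039685  0.244     ]]
stop 387.5 143.5 12.980854988098145 [[ 0.67188947 -0.1394741   0.244     ]]
start 416.5 153.5 5.147915363311768 [[ 0.64753353 -0.22624858  0.23      ]]
start 443.3529357910156 152.11764526367188 6.976337432861328 [[ 0.65327863 -0.30464417  0.23      ]]
start 387.5 143.5 12.980854988098145 [[ 0.67673149 -0.14171935  0.23      ]]
high pts 484
[501.  42.] [0.283 
[... 13023 characters left out ...]
4. 181.] [0.283 0.041 1.369]
[491. 182.] [0.283 0.041 1.369]
[501. 184.] [0.283 0.041 1.369]
[472. 185.] [0.283 0.041 1.369]
[347. 186.] [0.283 0.041 1.369]
[400. 186.] [0.283 0.041 1.369]
[409. 191.] [0.283 0.041 1.369]
[488. 191.] [0.283 0.041 1.369]
[489. 195.] [0.283 0.041 1.369]
[386. 196.] [0.283 0.041 1.369]
[443. 196.] [0.283 0.041 1.369]
[456. 196.] [0.283 0.041 1.369]
[423. 197.] [0.283 0.041 1.369]
[458. 197.] [0.283 0.041 1.369]
[366. 199.] [0.283 0.041 1.369]
[435. 200.] [0.283 0.041 1.369]
[355. 204.] [0.283 0.041 1.369]
[461. 204.] [0.283 0.041 1.369]
[423. 205.] [0.283 0.041 1.369]
[442. 205.] [0.283 0.041 1.369]
[489. 205.] [0.283 0.041 1.369]
[430. 208.] [0.283 0.041 1.369]
```

View pics/c0.png

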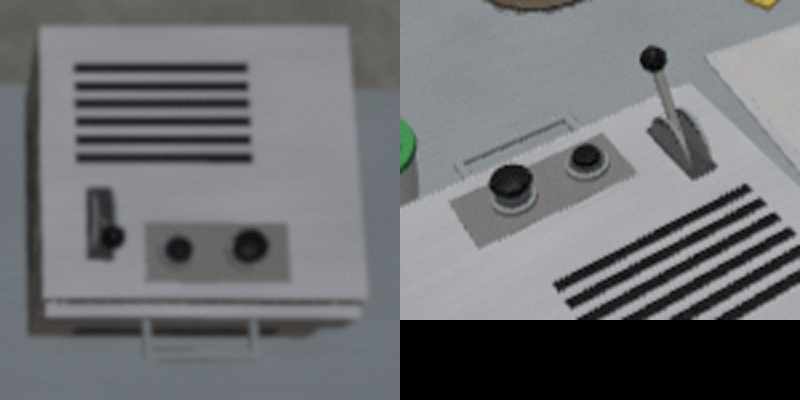

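The enlarged crop confirms the layout: stop is the right mushroom (crop 250,245), start is the flat plunger to its left (178,250), and the vent lever's ball leans to the front (112,237). Next I refine the measurements and write a planner.

```bash
cat >> h.py <<'E'
def cookmask(p):
    f=p.astype(int);m=((f[...,0]-f[...,1]>28)&(f[...,2]>60)&(f[...,1]>50)).astype(np.uint8)
    return cv2.morphologyEx(m,cv2.MORPH_CLOSE,np.ones((3,3),np.uint8))
def cooks(p,roi,z=0.016,n='top'):
    m=cookmask(p);x0,y0,x1,y1=roi
    k=np.zeros_like(m);k[y0:y1,x0:x1]=m[y0:y1,x0:x1]
    N,L,S,_=cv2.connectedComponentsWithStats(k);out=[]
    for i in range(1,N):
        if S[i,4]<80: continue
        v,u=np.nonzero(L==i);w=onplane(n,np.c_[u,v].astype(float),z)[:,:2]
        c=w.mean(0);C=np.cov((w-c).T);e,V=np.linalg.eigh(C);a=V[:,1]
        r=cv2.minAreaRect((w*1e3).astype(np.float32))
        out.append((c,np.degrees(np.arctan2(a[1],a[0])),(u.mean(),v.mean()),S[i,4],r[1],len(u)))
    return out
def plan(P,yaw=None,o=None):
    """print turn (tool z, normalised total) and tool-frame shift after the turn"""
    o=o or status.get_obs();R=o['orientation'];p=o['ee_pos']
    y0=np.arctan2(R[1,1],R[0,1]);t=0
    if yaw is not None:
        t=np.radians(yaw)-y0;t=(t+np.pi/2)%np.pi-np.pi/2
    c,s=np.cos(t),np.sin(t);R=np.array([[c,-s,0],[s,c,0],[0,0,1]])@R
    d=R.T@(np.array(P)-p)
    rx=cv2.Rodrigues(np.array(o['orientation']).T@cv2.Rodrigues(np.eye(3))[0].reshape(-1,1)*0)[0]
    print('t',round(o['t'],2),'tcp',p.round(4),'yaw',round(np.degrees(y0),1),'turn wz',round(-t/.5,3),'shift',d.round(4),'tilt',R[:2,2].round(4))
E
sed -i '/rx=cv2/d' h.py
python3 - <<'E'
from h import *
z=np.load('top0.npz');p,d=z['p'],z['d']
for c in cooks(p,(215,140,325,262)):print(np.round(c[0],4),round(c[1],1),np.round(c[2],1),c[3],np.round(c[4]))
s=np.load('scene0.npz')
for c in cooks(s['p'],(290,180,430,270),n='scene'):print('sc',np.round(c[0],4),round(c[1],1),np.round(c[2],1),c[3],np.round(c[4]))
v,u=np.mgrid[175:205,395:460];W=world('top',np.c_[u.ravel(),v.ravel()].astype(float),d[175:205,395:460])
h=W[(abs(W[:,2]-.183)<.012)]
print(len(h)); 
for x in np.arange(.53,.6,.005):
    q=h[(h[:,0]>=x)&(h[:,0]<x+.005)]; print(round(x,3),len(q),q[:,1].min().round(3) if len(q) else '',q[:,1].max().round(3) if len(q) else '')
plan([.45,-.28,.28],0.9)
E
```

```text
[0.6318 0.2922] 178.8 [252.9 173.6] 276 [68. 49.]
[0.6015 0.1368] -161.7 [297.1 183. ] 249 [75. 47.]
[0.5315 0.2241] -179.7 [271.  202.3] 265 [45. 74.]
[0.4681 0.3103] 173.6 [244.9 220.1] 286 [48. 70.]
sc [0.4698 0.3069] 170.2 [358.6 205.1] 134 [45. 70.]
sc [0.5319 0.2223] -179.3 [352.  221.5] 142 [45. 77.]
sc [0.6327 0.2888] -176.3 [384.6 229.6] 171 [70. 47.]
sc [0.6026 0.1352] -160.1 [345.6 241.7] 173 [77. 47.]
379
0.53 2 -0.217 -0.2
0.535 78 -0.321 -0.194
0.54 55 -0.323 -0.194
0.545 11 -0.322 -0.194
0.55 14 -0.322 -0.194
0.555 15 -0.323 -0.194
0.56 13 -0.324 -0.195
0.565 11 -0.324 -0.195
0.57 10 -0.321 -0.194
0.575 68 -0.334 -0.169
0.58 73 -0.365 -0.175
0.585 12 -0.36 -0.175
0.59 17 -0.333 -0.178
0.595 0  
t 0.1 tcp [0.2143 0.4789 0.2496] yaw 65.9 turn wz 2.269 shift [-0.7625  0.2237 -0.0307] tilt [-0.0014 -0.0001]
```

>>> step_arm:
  moves:
    - [0,0,-0.004,0,0,0.324,-1]
    - [0,0,-0.004,0,0,0.324,-1]
    - [0,0,-0.004,0,0,0.324,-1]
    - [0,0,-0.004,0,0,0.324,-1]
    - [0,0,-0.004,0,0,0.324,-1]
    - [0,0,-0.005,0,0,0.324,-1]
    - [0,0,-0.005,0,0,0.324,-1]

```text
t: 0.98
ee_pos: [0.2143, 0.479, 0.28]
orientation: [[-0.011, 1.0, -0.0], [1.0, 0.011, -0.001], [-0.001, -0.0, -1.0]]
ft_force: [0.3, -0.4, -0.1]
gripper_width: 0.0001
grip_force: 0.0
```

>>> step_arm:
  moves:
    - [-0.045,0.013,0,0,0,0,-1]
    - [-0.045,0.013,0,0,0,0,-1]
    - [-0.045,0.013,0,0,0,0,-1]
    - [-0.045,0.013,0,0,0,0,-1]
    - [-0.045,0.013,0,0,0,0,-1]
    - [-0.045,0.013,0,0,0,0,-1]
    - [-0.045,0.013,0,0,0,0,-1]
    - [-0.045,0.013,0,0,0,0,-1]
    - [-0.045,0.013,0,0,0,0,-1]
    - [-0.045,0.013,0,0,0,0,-1]

```text
t: 2.22
ee_pos: [0.3516, 0.0298, 0.2802]
orientation: [[-0.016, 1.0, 0.0], [1.0, 0.016, 0.0], [0.0, 0.0, -1.0]]
ft_force: [0.5, -0.3, 0.1]
gripper_width: -0.0003
grip_force: 0.0
```

>>> step_arm:
  moves:
    - [-0.045,0.013,0,0,0,0,-1]
    - [-0.045,0.013,0,0,0,0,-1]
    - [-0.045,0.013,0,0,0,0,-1]
    - [-0.045,0.013,0,0,0,0,-1]
    - [-0.045,0.013,0,0,0,0,-1]
    - [-0.045,0.013,0,0,0,0,-1]
    - [-0.045,0.013,0,0,0,0,-1]

```text
t: 3.1
ee_pos: [0.4477, -0.2837, 0.2799]
orientation: [[-0.016, 1.0, -0.0], [1.0, 0.016, 0.0], [0.0, -0.0, -1.0]]
ft_force: [0.8, 0.7, -0.2]
gripper_width: -0.0001
grip_force: 0.0
```

```bash
python3 -c "
from h import *
plan([.649,-.3015,.275],0.9)"
```

```text
t 3.1 tcp [ 0.4477 -0.2837  0.2799] yaw 0.9 turn wz -0.0 shift [-0.0209  0.201   0.0048] tilt [-0.0004  0.0004]
```

>>> step_arm:
  moves:
    - [-0.004,0.04,0,0,0,0,-1]
    - [-0.004,0.04,0,0,0,0,-1]
    - [-0.004,0.04,0,0,0,0,-1]
    - [-0.004,0.04,0,0,0,0,-1]
    - [-0.005,0.041,0,0,0,0,-1]
    - [0,0,0.01,0,0,0,-1]
    - [0,0,0.005,0,0,0,-1]

```text
t: 3.98
ee_pos: [0.6483, -0.2998, 0.2636]
orientation: [[-0.016, 1.0, -0.003], [1.0, 0.016, 0.001], [0.001, -0.003, -1.0]]
ft_force: [-0.1, -0.4, 0.8]
gripper_width: -0.0
grip_force: 0.0
```

>>> step_arm:
  moves:
    - [0,0,0.002,0,0,0,-1]
    - [0,0,0.002,0,0,0,-1]
    - [0,0,0.002,0,0,0,-1]
    - [0,0,0,0,0,0,-1]

```text
t: 4.47
ee_pos: [0.6484, -0.3001, 0.2602]
orientation: [[-0.016, 1.0, 0.0], [1.0, 0.016, -0.001], [-0.001, 0.0, -1.0]]
ft_force: [-2.1, -0.5, 3.5]
gripper_width: -0.0001
grip_force: 1.5
```

>>> step_arm:
  moves:
    - [0,0,0.002,0,0,0,-1]
    - [0,0,0.002,0,0,0,-1]
    - [0,0,0,0,0,0,-1]

```text
t: 4.85
ee_pos: [0.6488, -0.3001, 0.257]
orientation: [[-0.016, 1.0, 0.002], [1.0, 0.016, -0.001], [-0.001, 0.002, -1.0]]
ft_force: [-3.8, 1.0, 10.0]
gripper_width: -0.0001
grip_force: 5.0
```

>>> step_arm:
  moves:
    - [0,0,0.002,0,0,0,-1]
    - [0,0,0,0,0,0,-1]
    - [0,0,0,0,0,0,-1]

```text
t: 5.22
ee_pos: [0.6488, -0.3001, 0.2569]
orientation: [[-0.016, 1.0, 0.004], [1.0, 0.016, -0.002], [-0.002, 0.004, -1.0]]
ft_force: [-5.3, 2.1, 16.6]
gripper_width: 0.0
grip_force: 8.3
```

>>> step_arm:
  moves:
    - [0,0,-0.01,0,0,0,-1]
    - [0,0,-0.03,0,0,0,-1]
    - [0.01,-0.036,0,0,0,0,-0.29]
    - [0.015,-0.036,0,0,0,0,-0.29]
    - [0.015,-0.036,0,0,0,0,-0.29]
    - [0,0,0.03,0,0,0,-0.29]
    - [0,0,0.02,0,0,0,-0.29]
    - [0,0,0,0,0,0,-0.29]

```text
t: 6.22
ee_pos: [0.5398, -0.2612, 0.2413]
orientation: [[-0.016, 1.0, -0.003], [1.0, 0.016, 0.002], [0.002, -0.003, -1.0]]
ft_force: [-0.1, 0.8, 0.7]
gripper_width: 0.0307
grip_force: 0.0
```

```bash
python3 -c "
from h import *
plan([.540,-.258,.180],0.9);print(status.get_obs()['gripper_width'])"
```

```text
t 6.22 tcp [ 0.5398 -0.2612  0.2413] yaw 0.9 turn wz 0.001 shift [0.0031 0.0005 0.0613] tilt [-0.003   0.0018]
0.030654424557840624
```

>>> step_arm:
  moves:
    - [0.003,0,0.02,0,0,0,-0.29]
    - [0,0,0.02,0,0,0,-0.29]
    - [0,0,0.02,0,0,0,-0.29]
    - [0,0,0,0,0,0,-0.29]

```text
t: 6.72
ee_pos: [0.5401, -0.2585, 0.1825]
orientation: [[-0.016, 1.0, -0.002], [1.0, 0.016, 0.001], [0.001, -0.002, -1.0]]
ft_force: [-0.0, -0.3, -0.8]
gripper_width: 0.0302
grip_force: 0.0
```

>>> step_arm:
  moves:
    - [0,0,0,0,0,0,-1]
    - [0,0,0,0,0,0,-1]
    - [0,0,0,0,0,0,-1]
    - [0,0,0,0,0,0,-1]
  squeeze: 25

```text
t: 7.22
ee_pos: [0.5406, -0.259, 0.1846]
orientation: [[-0.016, 1.0, 0.002], [1.0, 0.016, -0.001], [-0.001, 0.002, -1.0]]
ft_force: [-2.3, 1.0, 6.4]
gripper_width: 0.009
grip_force: 24.9
```

>>> step_arm:
  moves:
    - [0,-0.01,0,0,0,0,-1]
    - [0,-0.02,0,0,0,0,-1]
    - [0,-0.02,0,0,0,0,-1]
    - [0,-0.02,0,0,0,0,-1]
    - [0,-0.02,0,0,0,0,-1]
    - [0,-0.02,0,0,0,0,-1]
    - [0,-0.02,0,0,0,0,-1]
    - [0,-0.02,0,0,0,0,-1]
    - [0,-0.02,0,0,0,0,-1]

```text
t: 8.35
ee_pos: [0.3706, -0.2617, 0.1845]
orientation: [[-0.016, 1.0, 0.004], [1.0, 0.016, -0.001], [-0.001, 0.004, -1.0]]
ft_force: [2.0, -1.0, 7.5]
gripper_width: 0.0091
grip_force: 25.1
```

>>> step_arm:
  moves:
    - [0,-0.008,0,0,0,0,-1]
    - [0,-0.003,0,0,0,0,-1]
    - [0,0,0,0,0,0,-1]

```text
t: 8.72
ee_pos: [0.3605, -0.2619, 0.1845]
orientation: [[-0.016, 1.0, 0.005], [1.0, 0.016, -0.001], [-0.001, 0.005, -1.0]]
ft_force: [4.2, 1.8, 5.1]
gripper_width: 0.0085
grip_force: 25.2
```

>>> step_arm:
  moves:
    - [0,-0.003,0,0,0,0,-1]
    - [0,0,0,0,0,0,-1]
    - [0,0.003,0,0,0,0,-0.29]
    - [0,0,0,0,0,0,-0.29]
    - [0,0,-0.03,0,0,0,-0.29]
    - [0,0,-0.03,0,0,0,-0.29]
    - [0.05,0,-0.03,0,0,0,0.4]
    - [0.05,0,0,0,0,0,0.4]
    - [0.05,0,0,0,0,0,0.4]
    - [0.05,0,0,0,0,0,0.4]

```text
t: 9.98
ee_pos: [0.3552, -0.0604, 0.2731]
orientation: [[-0.015, 1.0, -0.001], [1.0, 0.015, -0.0], [-0.0, -0.001, -1.0]]
ft_force: [0.9, -0.2, 0.6]
gripper_width: 0.0597
grip_force: 0.0
```

```bash
python3 - <<'E'
from h import *
p,d=grab('top','top1')
for c in cooks(p,(215,140,325,262)):print(np.round(c[0],4),round(c[1],1),np.round(c[2],1),c[3],np.round(c[4]))
P,_=grab('scene','sc1')
for c in cooks(P,(290,180,430,270),n='scene'):print('sc',np.round(c[0],4),round(c[1],1),np.round(c[2],1),c[3],np.round(c[4]))
v,u=np.mgrid[170:280,360:500];W=world('top',np.c_[u.ravel(),v.ravel()].astype(float),d[170:280,360:500])
for lo,hi in((.146,.158),(.178,.19),(.19,.2)):
    q=W[(W[:,2]>lo)&(W[:,2]<hi)];print(lo,len(q),np.percentile(q[:,:2],[1,5,50,95,99],axis=0).round(3).tolist())
plan([.469,.3086,.12],172+90);plan([.5317,.2232,.12],90)
E
python3 -c "
import cv2;a=cv2.imread('pics/top1.png')[80:300,200:500]
cv2.imwrite('pics/c1.png',cv2.resize(a,None,fx=2.6,fy=2.6,interpolation=2))"
```

```text
[0.6316 0.2917] -179.5 [253.  173.7] 284 [69. 49.]
[0.6016 0.1367] -160.8 [297.2 183. ] 252 [76. 48.]
[0.5314 0.2242] 180.0 [271.  202.4] 266 [46. 75.]
[0.4682 0.3103] 173.6 [244.9 220.1] 289 [49. 70.]
sc [0.4702 0.3068] 170.0 [358.7 205.1] 136 [45. 70.]
sc [0.5325 0.2221] -179.8 [352.1 221.6] 145 [45. 77.]
sc [0.633  0.2889] -175.8 [384.7 229.6] 173 [71. 48.]
sc [0.6029 0.1352] -160.7 [345.6 241.7] 174 [77. 47.]
0.146 4824 [[0.424, -0.409], [0.435, -0.4], [0.531, -0.291], [0.604, -0.134], [0.61, -0.117]]
0.178 422 [[0.355, -0.426], [0.356, -0.415], [0.419, -0.321], [0.594, -0.105], [0.602, -0.095]]
0.19 371 [[0.377, -0.436], [0.401, -0.43], [0.409, -0.333], [0.417, -0.249], [0.601, -0.084]]
t 10.07 tcp [ 0.3551 -0.0583  0.2732] yaw 1.3 turn wz -2.818 shift [-0.0619  0.3793  0.1529] tilt [-0.001  -0.0005]
t 10.07 tcp [ 0.3551 -0.0583  0.2732] yaw 1.3 turn wz -3.097 shift [-0.1768  0.2816  0.1529] tilt [-0.0009 -0.0007]
```

View pics/c1.png

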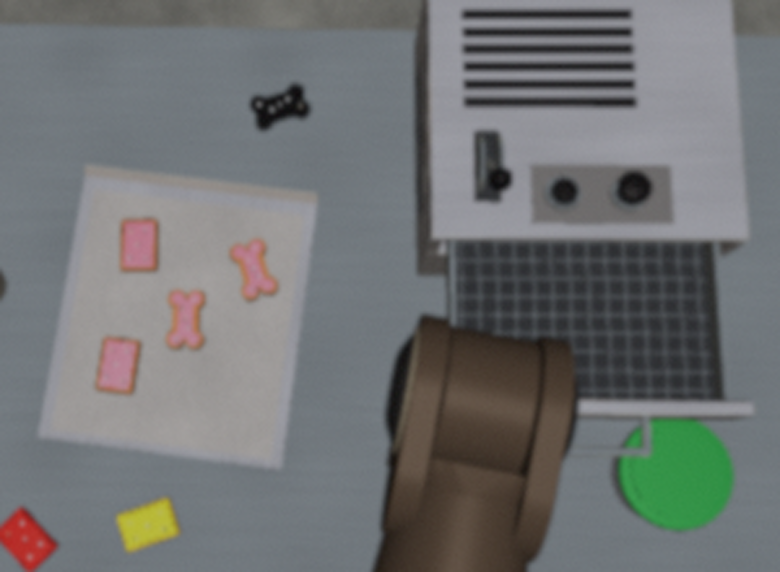

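The enlarged crop shows four pink iced cookies on the sheet. The red, yellow and black shapes are off it and stay put. The drawer is fully out, with a clear tray.

```bash
python3 -c "
from h import *
print(status.get_obs()['joint_pos'])"
```

```text
[-1.63348856e-01 -1.83919660e-01 -2.88878881e-01  1.46664086e+00
  7.52766128e-04  1.38537130e+00]
```

>>> step_arm:
  moves:
    - [0,0,0,0,0,-0.352,0.5]
    - [0,0,0,0,0,-0.352,0.5]
    - [0,0,0,0,0,-0.352,0.5]
    - [0,0,0,0,0,-0.352,0.5]
    - [0,0,0,0,0,-0.352,0.5]
    - [0,0,0,0,0,-0.352,0.5]
    - [0,0,0,0,0,-0.352,0.5]
    - [0,0,0,0,0,-0.352,0.5]

```text
t: 11.08
ee_pos: [0.3556, -0.0624, 0.2729]
orientation: [[-0.99, 0.142, -0.001], [0.142, 0.99, -0.0], [0.001, -0.001, -1.0]]
ft_force: [-0.2, 0.7, 0.1]
gripper_width: 0.0642
grip_force: 0.0
```

>>> step_arm:
  moves:
    - [-0.007,0.042,0.017,0,0,0,0.5]
    - [-0.007,0.042,0.017,0,0,0,0.5]
    - [-0.007,0.042,0.017,0,0,0,0.5]
    - [-0.007,0.042,0.017,0,0,0,0.5]
    - [-0.007,0.042,0.017,0,0,0,0.5]
    - [-0.007,0.042,0.017,0,0,0,0.5]
    - [-0.007,0.042,0.017,0,0,0,0.5]
    - [-0.007,0.042,0.017,0,0,0,0.5]
    - [-0.007,0.043,0.017,0,0,0,0.5]
    - [0,0,0,0,0,0,0.5]

```text
t: 12.32
ee_pos: [0.4738, 0.3048, 0.1177]
orientation: [[-0.99, 0.144, -0.003], [0.144, 0.99, -0.002], [0.003, -0.003, -1.0]]
ft_force: [0.1, -0.6, -0.2]
gripper_width: 0.0643
grip_force: 0.0
```

```bash
python3 -c "
from h import *
plan([.469,.3086,.05],172+90)
print(status.get_obs()['ft_force'])"
```

```text
t 12.32 tcp [0.4738 0.3048 0.1177] yaw 81.7 turn wz -0.011 shift [0.0051 0.0033 0.0677] tilt [-0.0031 -0.0023]
[ 0.06617607 -0.57838404 -0.22557592]
```

>>> step_arm:
  moves:
    - [0.005,0.003,0.034,0,0,0,0.5]
    - [0,0,0.034,0,0,0,0.5]
    - [0,0,0.014,0,0,0,0.5]
    - [0,0,0.01,0,0,0,0.5]
    - [0,0,0,0,0,0,0.5]

```text
t: 12.95
ee_pos: [0.4696, 0.3074, 0.0285]
orientation: [[-0.989, 0.147, 0.0], [0.147, 0.989, -0.0], [-0.0, -0.0, -1.0]]
ft_force: [0.0, -0.2, 0.6]
gripper_width: 0.0639
grip_force: 0.0
```

>>> step_arm:
  moves:
    - [0,0,0.002,0,0,0,0.5]
    - [0,0,0.002,0,0,0,0.5]
    - [0,0,0,0,0,0,0.5]

```text
t: 13.32
ee_pos: [0.4695, 0.3079, 0.0245]
orientation: [[-0.989, 0.146, 0.0], [0.146, 0.989, 0.0], [-0.0, 0.0, -1.0]]
ft_force: [-0.2, 0.7, 0.5]
gripper_width: 0.064
grip_force: 0.0
```

>>> step_arm:
  moves:
    - [0,0,0.002,0,0,0,0.5]
    - [0,0,0.002,0,0,0,0.5]
    - [0,0,0,0,0,0,0.1]
    - [0,0,0,0,0,0,0.1]
    - [0,0,0,0,0,0,0.0]
    - [0,0,0,0,0,0,0.0]
    - [0,0,0,0,0,0,0.0]
  squeeze: 25

```text
t: 14.2
ee_pos: [0.4694, 0.3078, 0.0203]
orientation: [[-0.989, 0.146, -0.0], [0.146, 0.989, -0.0], [0.0, -0.0, -1.0]]
ft_force: [-0.4, 1.0, -1.0]
gripper_width: 0.0494
grip_force: 25.8
```

>>> step_arm:
  moves:
    - [0,0,-0.01,0,0,0,0]
    - [0,0,-0.03,0,0,0,0]
    - [0,0,-0.05,0,0,0,0]
    - [0,0,-0.05,0,0,0,0]
    - [0,0,-0.05,0,0,0,0]
    - [0,0,-0.04,0,0,-0.325,0]
    - [0,0,0,0,0,0,0]

```text
t: 15.08
ee_pos: [0.4706, 0.3085, 0.2547]
orientation: [[-1.0, -0.016, 0.006], [-0.016, 1.0, 0.004], [-0.006, 0.004, -1.0]]
ft_force: [0.4, 0.5, -0.5]
gripper_width: 0.0496
grip_force: 26.0
```

```bash
python3 -c "
from h import *
plan([.4645,-.357,.25],90.9);print(status.get_obs()['gripper_width'])"
```

```text
t 15.07 tcp [0.4706 0.3085 0.2547] yaw 90.9 turn wz 0.001 shift [ 0.0165 -0.6654  0.0021] tilt [0.006  0.0039]
0.04959153895152816
```

>>> step_arm:
  moves:
    - [0.001,-0.045,0,0,0,0,0]
    - [0.001,-0.045,0,0,0,0,0]
    - [0.001,-0.045,0,0,0,0,0]
    - [0.001,-0.045,0,0,0,0,0]
    - [0.001,-0.045,0,0,0,0,0]
    - [0.001,-0.045,0,0,0,0,0]
    - [0.001,-0.045,0,0,0,0,0]
    - [0.001,-0.045,0,0,0,0,0]
    - [0.001,-0.045,0,0,0,0,0]
    - [0.001,-0.045,0,0,0,0,0]

```text
t: 16.32
ee_pos: [0.4657, -0.1436, 0.2494]
orientation: [[-1.0, -0.014, -0.001], [-0.014, 1.0, 0.0], [0.001, 0.0, -1.0]]
ft_force: [0.8, 0.3, -0.7]
gripper_width: 0.0496
grip_force: 26.0
```

>>> step_arm:
  moves:
    - [0.001,-0.045,0,0,0,0,0]
    - [0.001,-0.045,0,0,0,0,0]
    - [0.001,-0.045,0,0,0,0,0]
    - [0.001,-0.045,0,0,0,0,0]
    - [0.001,-0.035,0,0,0,0,0]
    - [0,0,0,0,0,0,0]
    - [0,0,0,0,0,0,0]

```text
t: 17.2
ee_pos: [0.4644, -0.3568, 0.2495]
orientation: [[-1.0, -0.015, -0.001], [-0.015, 1.0, 0.001], [0.001, 0.001, -1.0]]
ft_force: [0.2, 0.8, -0.3]
gripper_width: 0.0499
grip_force: 26.1
```

```bash
python3 -c "
from h import *
plan([.4645,-.357,.175],90.9);print(status.get_obs()['gripper_width'])"
```

```text
t 17.2 tcp [ 0.4644 -0.3568  0.2495] yaw 90.9 turn wz -0.002 shift [-0.0002 -0.0003  0.0745] tilt [-0.0012  0.0013]
0.049916060534962316
```

>>> step_arm:
  moves:
    - [0,0,0.035,0,0,0,0]
    - [0,0,0.03,0,0,0,0]
    - [0,0,0.012,0,0,0,0]
    - [0,0,0.003,0,0,0,0]
    - [0,0,0,0,0,0,0]

```text
t: 17.82
ee_pos: [0.4653, -0.3573, 0.1713]
orientation: [[-1.0, -0.016, 0.001], [-0.016, 1.0, -0.001], [-0.001, -0.001, -1.0]]
ft_force: [-1.2, 0.1, -0.4]
gripper_width: 0.0498
grip_force: 26.0
```

>>> step_arm:
  moves:
    - [0,0,0.001,0,0,0,0]
    - [0,0,0.001,0,0,0,0]
    - [0,0,0,0,0,0,0]

```text
t: 18.2
ee_pos: [0.4649, -0.3574, 0.1685]
orientation: [[-1.0, -0.016, 0.0], [-0.016, 1.0, -0.0], [-0.0, -0.0, -1.0]]
ft_force: [-0.1, -0.3, -0.7]
gripper_width: 0.0497
grip_force: 26.1
```

>>> step_arm:
  moves:
    - [0,0,0.001,0,0,0,0]
    - [0,0,0.001,0,0,0,0]
    - [0,0,0,0,0,0,0]

```text
t: 18.58
ee_pos: [0.4648, -0.3574, 0.1663]
orientation: [[-1.0, -0.016, -0.0], [-0.016, 1.0, -0.0], [0.0, -0.0, -1.0]]
ft_force: [-0.4, 0.9, -1.6]
gripper_width: 0.0495
grip_force: 26.1
```

>>> step_arm:
  moves:
    - [0,0,0.001,0,0,0,0]
    - [0,0,0,0,0,0,0.3]
    - [0,0,0,0,0,0,0.4]
    - [0,0,0,0,0,0,0.5]
    - [0,0,-0.02,0,0,0,0.5]
    - [0,0,-0.03,0,0,0,0.5]
    - [0,0,-0.04,0,0,0,0.5]
    - [0,0.045,0,0,0,0,0.5]
    - [0,0.045,0,0,0,0,0.5]
    - [0,0.045,0,0,0,0,0.5]

```text
t: 19.82
ee_pos: [0.4626, -0.2212, 0.2553]
orientation: [[-1.0, -0.015, 0.0], [-0.015, 1.0, 0.0], [-0.0, 0.0, -1.0]]
ft_force: [0.7, 0.9, 0.2]
gripper_width: 0.0643
grip_force: 0.0
```

>>> step_arm:
  moves:
    - [0,0.045,0,0,0,0,0.2]
    - [0,0.045,0,0,0,0,0.2]
    - [0,0.045,0,0,0,0,0.2]
    - [0,0.045,0,0,0,0,0.2]
    - [0,0.045,0,0,0,0,0.2]
    - [0,0.045,0,0,0,0,0.2]

```text
t: 20.58
ee_pos: [0.4582, 0.049, 0.2554]
orientation: [[-1.0, -0.016, 0.0], [-0.016, 1.0, 0.0], [-0.0, 0.0, -1.0]]
ft_force: [0.9, 0.8, 0.2]
gripper_width: 0.0512
grip_force: 0.0
```

```bash
cat > look.py <<'E'
from h import *
import sys
p,d=grab('top','t_'+sys.argv[1])
for c in cooks(p,(215,140,325,262)):print(np.round(c[0],4),round(c[1],1),np.round(c[2],1),c[3],np.round(c[4]))
P,_=grab('scene')
for c in cooks(P,(290,180,430,270),n='scene'):print('sc',np.round(c[0],4),round(c[1],1),np.round(c[2],1),c[3],np.round(c[4]))
for c in cooks(p,(360,175,490,250),z=.162):print('tray',np.round(c[0],4),round(c[1],1),np.round(c[2],1),c[3],np.round(c[4]))
E
python3 look.py 2; python3 -c "
from h import *
plan([.5320,.2232,.09],90)"
```

```text
[0.6318 0.2919] -179.3 [253.  173.6] 284 [70. 49.]
[0.5314 0.2242] 180.0 [271.  202.4] 266 [46. 75.]
sc [0.5328 0.2217] 179.2 [352.1 221.7] 148 [45. 78.]
sc [0.6333 0.2887] -177.8 [384.7 229.7] 174 [70. 47.]
sc [0.6025 0.1348] -159.2 [345.5 241.7] 175 [77. 48.]
tray [ 0.4592 -0.3759] 173.1 [463.1 221.5] 387 [47. 73.]
t 20.68 tcp [0.4582 0.0508 0.2553] yaw 91.2 turn wz 0.041 shift [-0.0738  0.1722  0.1655] tilt [0.0001 0.0011]
```

```bash
python3 -c "
import cv2;a=cv2.imread('pics/t_2.png')[130:250,350:500]
cv2.imwrite('pics/c2.png',cv2.resize(a,None,fx=4,fy=4,interpolation=2))"
```

```text
(no output)
```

View pics/c2.png

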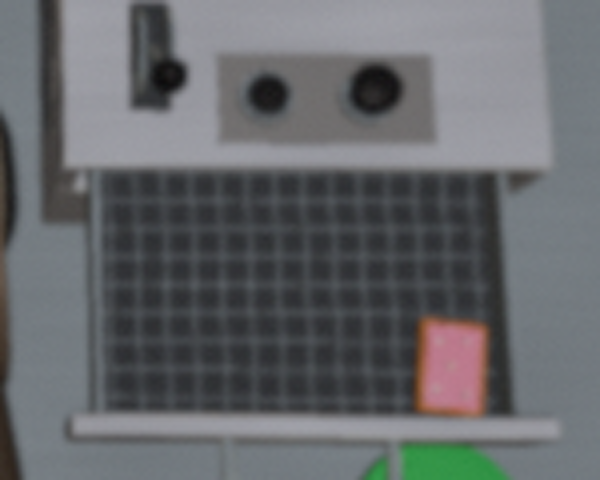

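The crop shows the first cookie flat and icing up at crop (453,367) in the front right corner of the tray. It is turned slightly and clear of the walls.

>>> step_arm:
  moves:
    - [-0.018,0.043,0.03,0,0,0.04,0.2]
    - [-0.018,0.043,0.04,0,0,0,0.2]
    - [-0.019,0.043,0.045,0,0,0,0.2]
    - [-0.019,0.043,0.05,0,0,0,0.2]
    - [0,0,0,0,0,0,0.2]
    - [0,0,0,0,0,0,0.2]

```text
t: 21.42
ee_pos: [0.5299, 0.2135, 0.0967]
orientation: [[-1.0, 0.004, -0.001], [0.004, 1.0, -0.001], [0.001, -0.001, -1.0]]
ft_force: [-0.4, -0.2, -0.3]
gripper_width: 0.0515
grip_force: 0.0
```

```bash
python3 -c "
from h import *
plan([.5320,.223,.0205],90)"
```

```text
t 21.43 tcp [0.5299 0.2135 0.0967] yaw 89.7 turn wz -0.009 shift [-0.0022  0.0095  0.0761] tilt [-0.0006 -0.0007]
```

>>> step_arm:
  moves:
    - [-0.002,0.0095,0.03,0,0,0,0.2]
    - [0,0,0.025,0,0,0,0.2]
    - [0,0,0.012,0,0,0,0.2]
    - [0,0,0.007,0,0,0,0.2]
    - [0,0,0,0,0,0,0.2]
    - [0,0,0,0,0,0,-0.1]
    - [0,0,0,0,0,0,-0.4]
    - [0,0,0,0,0,0,-0.4]
    - [0,0,0,0,0,0,-0.4]
    - [0,0,0,0,0,0,-0.4]

```text
t: 22.68
ee_pos: [0.5326, 0.2238, 0.0236]
orientation: [[-1.0, 0.004, 0.002], [0.004, 1.0, 0.0], [-0.002, 0.0, -1.0]]
ft_force: [-0.4, -1.6, 5.1]
gripper_width: 0.0333
grip_force: 25.8
```

>>> step_arm:
  moves:
    - [0,0,-0.01,0,0,-0.03,-0.4]
    - [0,0,-0.03,0,0,0,-0.4]
    - [0,0,-0.05,0,0,0,-0.4]
    - [0,0,-0.05,0,0,0,-0.4]
    - [0,0,-0.05,0,0,0,-0.4]
    - [0,0,-0.045,0,0,0,-0.4]
    - [0,0,0,0,0,0,-0.4]

```text
t: 23.55
ee_pos: [0.5331, 0.2242, 0.2621]
orientation: [[-1.0, -0.011, 0.007], [-0.011, 1.0, 0.003], [-0.007, 0.003, -1.0]]
ft_force: [1.1, 0.4, -0.8]
gripper_width: 0.0337
grip_force: 25.1
```

```bash
python3 -c "
from h import *
plan([.5305,-.2916,.255],90.9);print(status.get_obs()['gripper_width'])"
```

```text
t 23.55 tcp [0.5331 0.2242 0.2621] yaw 90.6 turn wz -0.009 shift [ 0.0108 -0.5157  0.0056] tilt [0.0065 0.0028]
0.03374021662364012
```

>>> step_arm:
  moves:
    - [0.001,-0.046,0,0,0,-0.009,-0.4]
    - [0.001,-0.046,0,0,0,0,-0.4]
    - [0.001,-0.046,0,0,0,0,-0.4]
    - [0.001,-0.046,0,0,0,0,-0.4]
    - [0.001,-0.046,0,0,0,0,-0.4]
    - [0.001,-0.046,0,0,0,0,-0.4]
    - [0.001,-0.046,0,0,0,0,-0.4]
    - [0.001,-0.046,0,0,0,0,-0.4]
    - [0.001,-0.046,0,0,0,0,-0.4]
    - [0.001,-0.046,0,0,0,0,-0.4]

```text
t: 24.8
ee_pos: [0.528, -0.2378, 0.2564]
orientation: [[-1.0, -0.016, -0.002], [-0.016, 1.0, 0.001], [0.002, 0.001, -1.0]]
ft_force: [0.9, -0.5, 0.1]
gripper_width: 0.0335
grip_force: 25.1
```

>>> step_arm:
  moves:
    - [0.001,-0.046,0,0,0,0,-0.4]
    - [0,-0.01,0,0,0,0,-0.4]
    - [0,0,0,0,0,0,-0.4]
    - [0,0,0,0,0,0,-0.4]

```text
t: 25.3
ee_pos: [0.5285, -0.2913, 0.2574]
orientation: [[-1.0, -0.016, -0.0], [-0.016, 1.0, 0.001], [0.0, 0.001, -1.0]]
ft_force: [-0.1, 0.3, -0.8]
gripper_width: 0.0333
grip_force: 25.2
```

```bash
python3 -c "
from h import *
plan([.5305,-.2916,.175],90.9);print(status.get_obs()['gripper_width'])"
```

```text
t 25.3 tcp [ 0.5285 -0.2913  0.2574] yaw 90.9 turn wz 0.002 shift [-0.002  -0.0004  0.0824] tilt [-0.0005  0.0007]
0.03325892381888978
```

>>> step_arm:
  moves:
    - [0,0,0.04,0,0,0,-0.4]
    - [0,0,0.03,0,0,0,-0.4]
    - [0,0,0.012,0,0,0,-0.4]
    - [0,0,0.002,0,0,0,-0.4]
    - [0,0,0.002,0,0,0,-0.4]
    - [0,0,0.001,0,0,0,-0.4]
    - [0,0,0,0,0,0,-0.4]

```text
t: 26.18
ee_pos: [0.5288, -0.2927, 0.1711]
orientation: [[-1.0, -0.015, 0.001], [-0.015, 1.0, -0.0], [-0.001, -0.001, -1.0]]
ft_force: [0.8, -0.4, -0.6]
gripper_width: 0.0335
grip_force: 25.2
```

>>> step_arm:
  moves:
    - [0,0,0.001,0,0,0,-0.4]
    - [0,0,0,0,0,0,-0.4]
    - [0,0,0,0,0,0,0]
    - [0,0,0,0,0,0,0.2]
    - [0,0,0,0,0,0,0.2]
    - [0,0,0,0,0,0,0.2]
    - [0,0,-0.02,0,0,0,0.2]
    - [0,0,-0.03,0,0,0,0.2]
    - [0,0,-0.04,0,0,0,0.2]
    - [0,0,0,0,0,0,0.5]

```text
t: 27.42
ee_pos: [0.5297, -0.2932, 0.2631]
orientation: [[-1.0, -0.015, 0.005], [-0.015, 1.0, -0.003], [-0.005, -0.003, -1.0]]
ft_force: [1.0, 0.0, -0.3]
gripper_width: 0.0637
grip_force: 0.0
```

>>> step_arm:
  moves:
    - [0,0.045,0,0,0,0,0.5]
    - [0,0.045,0,0,0,0,0.5]
    - [0,0.045,0,0,0,0,0.5]
    - [0,0.045,0,0,0,0,0.5]
    - [0,0.045,0,0,0,0,0.5]
    - [0,0.045,0,0,0,0,0.5]
    - [0,0.045,0,0,0,0,0.5]
    - [0,0.045,0,0,0,0,0.5]

```text
t: 28.42
ee_pos: [0.5226, 0.0688, 0.2587]
orientation: [[-1.0, -0.015, -0.001], [-0.015, 1.0, -0.0], [0.001, -0.0, -1.0]]
ft_force: [0.9, -0.4, 0.6]
gripper_width: 0.0641
grip_force: 0.0
```

```bash
python3 look.py 3; python3 -c "
from h import *
plan([.6325,.290,.09],91.5)"
```

```text
[0.6318 0.2916] -178.9 [253.1 173.6] 287 [70. 49.]
sc [0.6333 0.2888] -177.3 [384.7 229.7] 174 [71. 47.]
sc [0.6035 0.1352] -161.5 [345.7 241.8] 177 [77. 49.]
tray [ 0.5274 -0.2925] -178.7 [434.3 198.6] 338 [77. 46.]
tray [ 0.4593 -0.3759] 172.9 [463.1 221.5] 386 [47. 73.]
t 28.52 tcp [0.5225 0.0709 0.2585] yaw 91.1 turn wz -0.013 shift [-0.1159  0.216   0.1686] tilt [-0.0013  0.0009]
```

>>> step_arm:
  moves:
    - [-0.023,0.043,0.034,0,0,-0.02,0.5]
    - [-0.023,0.043,0.034,0,0,0,0.5]
    - [-0.023,0.043,0.034,0,0,0,0.5]
    - [-0.023,0.043,0.034,0,0,0,0.5]
    - [-0.023,0.043,0.033,0,0,0,0.5]
    - [0,0,0,0,0,0,0.5]
    - [0,0,0,0,0,0,0.5]

```text
t: 29.4
ee_pos: [0.6328, 0.2842, 0.0899]
orientation: [[-1.0, -0.025, -0.001], [-0.025, 1.0, -0.001], [0.001, -0.001, -1.0]]
ft_force: [-0.2, -0.2, 0.0]
gripper_width: 0.064
grip_force: 0.0
```

```bash
python3 -c "
from h import *
plan([.6325,.290,.022],91.7)"
```

```text
t 29.4 tcp [0.6328 0.2842 0.0899] yaw 91.4 turn wz -0.009 shift [0.     0.0059 0.0679] tilt [-0.0012 -0.0011]
```

>>> step_arm:
  moves:
    - [0,0.006,0.03,0,0,-0.009,0.5]
    - [0,0,0.02,0,0,0,0.5]
    - [0,0,0.012,0,0,0,0.5]
    - [0,0,0.006,0,0,0,0.5]
    - [0,0,0,0,0,0,0.5]
    - [0,0,0,0,0,0,0.2]
    - [0,0,0,0,0,0,0]
    - [0,0,0,0,0,0,0]
    - [0,0,0,0,0,0,0]
    - [0,0,0,0,0,0,0]

```text
t: 30.65
ee_pos: [0.6335, 0.2913, 0.0237]
orientation: [[-1.0, -0.03, 0.002], [-0.03, 1.0, 0.001], [-0.002, 0.0, -1.0]]
ft_force: [-1.0, -0.9, 5.6]
gripper_width: 0.0492
grip_force: 27.2
```

>>> step_arm:
  moves:
    - [0,0,-0.01,0,0,0.02,0]
    - [0,0,-0.03,0,0,0,0]
    - [0,0,-0.05,0,0,0,0]
    - [0,0,-0.05,0,0,0,0]
    - [0,0,-0.05,0,0,0,0]
    - [0,0,-0.04,0,0,0,0]
    - [0,0,0,0,0,0,0]

```text
t: 31.52
ee_pos: [0.6339, 0.2916, 0.2571]
orientation: [[-1.0, -0.02, 0.006], [-0.019, 1.0, 0.003], [-0.006, 0.003, -1.0]]
ft_force: [1.7, 0.0, -0.4]
gripper_width: 0.0492
grip_force: 26.5
```

```bash
python3 -c "
from h import *
plan([.4625,-.224,.255],90.9);print(status.get_obs()['gripper_width'])"
```

```text
t 31.52 tcp [0.6339 0.2916 0.2571] yaw 91.1 turn wz 0.008 shift [ 1.795e-01 -5.129e-01 -4.000e-04] tilt [0.0062 0.0029]
0.0491640873486602
```

>>> step_arm:
  moves:
    - [0.018,-0.05,0,0,0,0.008,0]
    - [0.018,-0.05,0,0,0,0,0]
    - [0.018,-0.05,0,0,0,0,0]
    - [0.018,-0.05,0,0,0,0,0]
    - [0.018,-0.05,0,0,0,0,0]
    - [0.018,-0.05,0,0,0,0,0]
    - [0.018,-0.05,0,0,0,0,0]
    - [0.018,-0.05,0,0,0,0,0]
    - [0.018,-0.05,0,0,0,0,0]
    - [0.018,-0.05,0,0,0,0,0]

```text
t: 32.78
ee_pos: [0.4597, -0.213, 0.2514]
orientation: [[-1.0, -0.016, -0.001], [-0.016, 1.0, 0.001], [0.001, 0.001, -1.0]]
ft_force: [1.3, 0.0, -1.3]
gripper_width: 0.0491
grip_force: 26.5
```

>>> step_arm:
  moves:
    - [0,-0.013,0,0,0,0,0]
    - [0,0,0,0,0,0,0]
    - [0,0,0,0,0,0,0]

```text
t: 33.15
ee_pos: [0.4614, -0.2237, 0.2521]
orientation: [[-1.0, -0.017, -0.001], [-0.017, 1.0, 0.001], [0.001, 0.001, -1.0]]
ft_force: [-0.1, 0.8, 0.1]
gripper_width: 0.0495
grip_force: 26.5
```

```bash
python3 -c "
from h import *
plan([.4625,-.224,.176],90.9);print(status.get_obs()['gripper_width'])"; python3 look.py 4
```

```text
t 33.15 tcp [ 0.4614 -0.2237  0.2521] yaw 91.0 turn wz 0.002 shift [-0.0012 -0.0003  0.0761] tilt [-0.0007  0.0008]
0.04953699975648522
[0.6011 0.1369] -160.9 [297.1 183.1] 257 [77. 48.]
sc [0.6031 0.1348] -160.0 [345.6 241.8] 178 [77. 48.]
tray [ 0.4517 -0.2352] 98.3 [415.9 222.9] 127 [30. 39.]
```

>>> step_arm:
  moves:
    - [0,0,0.04,0,0,0,0]
    - [0,0,0.025,0,0,0,0]
    - [0,0,0.011,0,0,0,0]
    - [0,0,0.002,0,0,0,0]
    - [0,0,0.002,0,0,0,0]
    - [0,0,0,0,0,0,0]

```text
t: 34.0
ee_pos: [0.4616, -0.2249, 0.1733]
orientation: [[-1.0, -0.016, 0.001], [-0.016, 1.0, -0.001], [-0.001, -0.001, -1.0]]
ft_force: [0.1, 0.4, 0.4]
gripper_width: 0.0493
grip_force: 26.5
```

>>> step_arm:
  moves:
    - [0,0,0.001,0,0,0,0]
    - [0,0,0.001,0,0,0,0]
    - [0,0,0,0,0,0,0]

```text
t: 34.38
ee_pos: [0.4611, -0.2248, 0.1705]
orientation: [[-1.0, -0.016, -0.0], [-0.016, 1.0, 0.0], [0.0, 0.0, -1.0]]
ft_force: [0.5, 0.1, -0.7]
gripper_width: 0.0491
grip_force: 26.5
```

>>> step_arm:
  moves:
    - [0,0,0.001,0,0,0,0]
    - [0,0,0,0,0,0,0]
    - [0,0,0,0,0,0,0]

```text
t: 34.75
ee_pos: [0.4612, -0.2249, 0.1697]
orientation: [[-1.0, -0.016, 0.0], [-0.016, 1.0, -0.0], [-0.0, -0.0, -1.0]]
ft_force: [-0.9, -0.3, 0.4]
gripper_width: 0.0491
grip_force: 26.7
```

>>> step_arm:
  moves:
    - [0,0,0,0,0,0,0.3]
    - [0,0,0,0,0,0,0.4]
    - [0,0,0,0,0,0,0.4]
    - [0,0,-0.02,0,0,0,0.4]
    - [0,0,-0.03,0,0,0,0.4]
    - [0,0,-0.04,0,0,0,0.4]
    - [0,0.04,0,0,0,0,0.2]
    - [0,0.04,0,0,0,0,0.2]
    - [0,0.04,0,0,0,0,0.2]
    - [0,0.04,0,0,0,0,0.2]

```text
t: 36.0
ee_pos: [0.4585, -0.0636, 0.2596]
orientation: [[-1.0, -0.015, 0.0], [-0.015, 1.0, -0.0], [-0.0, -0.0, -1.0]]
ft_force: [0.7, 0.3, -0.8]
gripper_width: 0.0512
grip_force: 0.0
```

>>> step_arm:
  moves:
    - [0,0.04,0,0,0,0.3,0.2]
    - [0,0.04,0,0,0,0,0.2]
    - [0,0.02,0,0,0,0,0.2]
    - [0,0,0,0,0,0,0.2]

```text
t: 36.5
ee_pos: [0.4661, 0.0357, 0.2594]
orientation: [[-0.991, 0.131, -0.0], [0.131, 0.991, -0.0], [0.0, -0.0, -1.0]]
ft_force: [0.1, 0.0, -0.4]
gripper_width: 0.051
grip_force: 0.0
```

```bash
python3 look.py 5; python3 -c "
from h import *
plan([.6023,.136,.09],109.5)"
```

```text
[0.5983 0.1499] -162.8 [293.3 183.8] 97 [76. 22.]
sc [0.6031 0.135 ] -160.4 [345.6 241.8] 177 [77. 48.]
tray [ 0.5277 -0.2924] -179.1 [434.3 198.5] 335 [77. 46.]
tray [ 0.4586 -0.2242] -178.1 [412.2 220.5] 380 [70. 48.]
tray [ 0.4593 -0.3759] 172.9 [463.1 221.5] 386 [47. 73.]
t 36.6 tcp [0.466  0.0345 0.2595] yaw 82.3 turn wz -0.948 shift [-0.1624  0.0503  0.1695] tilt [ 0.     -0.0003]
```

>>> step_arm:
  moves:
    - [0,0,0,0,0,-0.316,0.2]
    - [0,0,0,0,0,-0.316,0.2]
    - [0,0,0,0,0,-0.316,0.2]
    - [-0.033,0.01,0.034,0,0,0,0.2]
    - [-0.033,0.01,0.034,0,0,0,0.2]
    - [-0.032,0.01,0.034,0,0,0,0.2]
    - [-0.032,0.01,0.034,0,0,0,0.2]
    - [-0.032,0.01,0.033,0,0,0,0.2]
    - [0,0,0,0,0,0,0.2]
    - [0,0,0,0,0,0,0.2]

```text
t: 37.85
ee_pos: [0.602, 0.1347, 0.0908]
orientation: [[-0.943, -0.332, -0.001], [-0.332, 0.943, -0.0], [0.001, -0.0, -1.0]]
ft_force: [-0.9, 0.2, 0.1]
gripper_width: 0.0512
grip_force: 0.0
```

```bash
python3 -c "
from h import *
plan([.6023,.136,.024],109.3)"
```

```text
t 37.85 tcp [0.602  0.1347 0.0908] yaw 109.4 turn wz 0.003 shift [-0.0008  0.0012  0.0668] tilt [-0.0006 -0.0004]
```

>>> step_arm:
  moves:
    - [-0.001,0.001,0.03,0,0,0,0.2]
    - [0,0,0.02,0,0,0,0.2]
    - [0,0,0.012,0,0,0,0.2]
    - [0,0,0.0045,0,0,0,0.2]
    - [0,0,0,0,0,0,0.2]
    - [0,0,0,0,0,0,0]
    - [0,0,0,0,0,0,-0.4]
    - [0,0,0,0,0,0,-0.4]
    - [0,0,0,0,0,0,-0.4]
    - [0,0,0,0,0,0,-0.4]

```text
t: 39.1
ee_pos: [0.6034, 0.1372, 0.025]
orientation: [[-0.943, -0.333, 0.002], [-0.333, 0.943, 0.0], [-0.002, -0.0, -1.0]]
ft_force: [-0.5, 0.3, 5.4]
gripper_width: 0.0336
grip_force: 26.2
```

>>> step_arm:
  moves:
    - [0,0,-0.01,0,0,0,-0.4]
    - [0,0,-0.03,0,0,0,-0.4]
    - [0,0,-0.05,0,0,0,-0.4]
    - [0,0,-0.05,0,0,0,-0.4]
    - [0,0,-0.05,0,0,0.32,-0.4]
    - [0,0,-0.04,0,0,0.325,-0.4]
    - [0,0,0,0,0,0,-0.4]

```text
t: 39.98
ee_pos: [0.6039, 0.1374, 0.2582]
orientation: [[-1.0, -0.017, 0.006], [-0.017, 1.0, 0.001], [-0.006, 0.001, -1.0]]
ft_force: [0.5, 0.4, -0.7]
gripper_width: 0.0332
grip_force: 25.6
```

```bash
python3 -c "
from h import *
plan([.5285,-.1625,.255],90.9);print(status.get_obs()['gripper_width'])"
```

```text
t 39.98 tcp [0.6039 0.1374 0.2582] yaw 91.0 turn wz 0.002 shift [ 0.0801 -0.2986  0.0023] tilt [0.0063 0.0015]
0.03322847063594622
```

>>> step_arm:
  moves:
    - [0.027,-0.03,0,0,0,0,-0.4]
    - [0.027,-0.035,0,0,0,0,-0.4]
    - [0.026,-0.035,0,0,0,0,-0.4]
    - [0,-0.04,0,0,0,0,-0.4]
    - [0,-0.04,0,0,0,0,-0.4]
    - [0,-0.04,0,0,0,0,-0.4]
    - [0,-0.04,0,0,0,0,-0.4]
    - [0,-0.038,0,0,0,0,-0.4]
    - [0,0,0,0,0,0,-0.4]
    - [0,0,0,0,0,0,-0.4]

```text
t: 41.22
ee_pos: [0.5274, -0.1619, 0.2531]
orientation: [[-1.0, -0.018, -0.002], [-0.018, 1.0, 0.001], [0.002, 0.001, -1.0]]
ft_force: [-0.3, -0.3, -0.8]
gripper_width: 0.0333
grip_force: 25.5
```

```bash
python3 -c "
from h import *
plan([.5285,-.1625,.172],90.9);print(status.get_obs()['gripper_width'])"
```

```text
t 41.23 tcp [ 0.5274 -0.1619  0.2531] yaw 91.0 turn wz 0.004 shift [-0.0012 -0.0007  0.0811] tilt [-0.0016  0.0009]
0.033288143350714935
```

>>> step_arm:
  moves:
    - [0,0,0.04,0,0,0,-0.4]
    - [0,0,0.025,0,0,0,-0.4]
    - [0,0,0.011,0,0,0,-0.4]
    - [0,0,0.002,0,0,0,-0.4]
    - [0,0,0.002,0,0,0,-0.4]
    - [0,0,0.001,0,0,0,-0.4]
    - [0,0,0,0,0,0,-0.4]

```text
t: 42.1
ee_pos: [0.5281, -0.1624, 0.1735]
orientation: [[-1.0, -0.017, 0.001], [-0.017, 1.0, -0.0], [-0.001, -0.0, -1.0]]
ft_force: [-1.0, 0.5, 0.2]
gripper_width: 0.0332
grip_force: 25.5
```

>>> step_arm:
  moves:
    - [0,0,0.001,0,0,0,-0.4]
    - [0,0,0,0,0,0,-0.4]
    - [0,0,0,0,0,0,-0.4]

```text
t: 42.48
ee_pos: [0.5279, -0.1623, 0.172]
orientation: [[-1.0, -0.017, -0.0], [-0.017, 1.0, 0.0], [0.0, 0.0, -1.0]]
ft_force: [-0.2, 0.0, 0.5]
gripper_width: 0.0333
grip_force: 25.5
```

>>> step_arm:
  moves:
    - [0,0,0.001,0,0,0,-0.4]
    - [0,0,0,0,0,0,-0.2]
    - [0,0,0,0,0,0,0.1]
    - [0,0,0,0,0,0,0.1]
    - [0,0,-0.02,0,0,0,0.1]
    - [0,0,-0.03,0,0,0,0.1]
    - [0,0,-0.04,0,0,0,0.1]
    - [0.03,0,0,0,0,0,0]
    - [0.05,0,0,0,0,0,-0.5]
    - [0.06,0,0,0,0,0,-1]

```text
t: 43.72
ee_pos: [0.387, -0.1647, 0.2609]
orientation: [[-1.0, -0.018, 0.0], [-0.018, 1.0, -0.0], [-0.0, -0.0, -1.0]]
ft_force: [0.3, -1.3, 0.1]
gripper_width: 0.007
grip_force: 0.0
```

>>> step_arm:
  moves:
    - [0.05,0.05,0,0,0,0,-1]
    - [0.01,0.06,0,0,0,0,-1]
    - [0,0.06,0,0,0,0,-1]
    - [0,0.06,0,0,0,0,-1]
    - [0,0,0,0,0,0,-1]

```text
t: 44.35
ee_pos: [0.3293, 0.0624, 0.2613]
orientation: [[-1.0, -0.027, 0.001], [-0.027, 1.0, 0.001], [-0.001, 0.001, -1.0]]
ft_force: [0.4, 0.3, -0.1]
gripper_width: 0.0001
grip_force: 0.0
```

```bash
python3 look.py 6; python3 -c "
from h import *
plan([.325,-.2615,.25])
a=cv2.imread('pics/t_6.png')[130:280,350:500]
cv2.imwrite('pics/c3.png',cv2.resize(a,None,fx=4,fy=4,interpolation=2))"
```

```text
tray [ 0.525  -0.1615] -177.9 [391.  198.4] 341 [78. 46.]
tray [ 0.5277 -0.2926] -179.4 [434.3 198.5] 329 [77. 46.]
tray [ 0.4585 -0.2243] -178.4 [412.2 220.5] 379 [70. 47.]
tray [ 0.459 -0.376] 173.9 [463.1 221.6] 380 [47. 73.]
t 44.45 tcp [0.3297 0.0592 0.2612] yaw 91.2 turn wz 0.0 shift [ 0.0112 -0.3205  0.0113] tilt [ 0.0003 -0.0004]
```

View pics/c3.png

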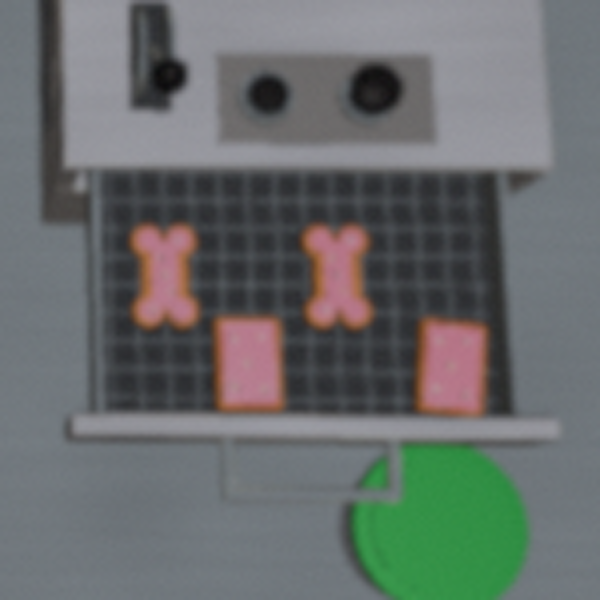

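The crop shows all four cookies flat, icing up and separate on the tray, at crop (163,275), (337,275), (250,363) and (453,367). The sheet is empty, so I push the drawer shut.

>>> step_arm:
  moves:
    - [0.002,-0.045,0,0,0,0,-1]
    - [0.002,-0.045,0,0,0,0,-1]
    - [0.002,-0.045,0,0,0,0,-1]
    - [0.002,-0.045,0,0,0,0,-1]
    - [0.002,-0.045,0,0,0,0,-1]
    - [0.001,-0.045,0,0,0,0,-1]
    - [0,-0.045,0,0,0,0,-1]
    - [0,-0.006,0.03,0,0,0,-1]
    - [0,0,0.03,0,0,0,-1]
    - [0,0,0.023,0,0,0,-1]

```text
t: 45.7
ee_pos: [0.3224, -0.2646, 0.1767]
orientation: [[-1.0, -0.012, -0.001], [-0.012, 1.0, 0.001], [0.001, 0.001, -1.0]]
ft_force: [0.2, -0.1, -0.6]
gripper_width: 0.0001
grip_force: 0.0
```

>>> step_arm:
  moves:
    - [-0.01,0,0,0,0,0,-1]
    - [-0.01,0,0,0,0,0,-1]
    - [-0.01,0,0,0,0,0,-1]
    - [-0.01,0,0,0,0,0,-1]
    - [-0.01,0,0,0,0,0,-1]

```text
t: 46.32
ee_pos: [0.3754, -0.2618, 0.1785]
orientation: [[-1.0, -0.018, 0.0], [-0.018, 1.0, -0.001], [-0.0, -0.001, -1.0]]
ft_force: [-2.4, -2.1, 1.0]
gripper_width: -0.0001
grip_force: 1.2
```

>>> step_arm:
  moves:
    - [-0.013,0,0,0,0,0,-1]
    - [-0.013,0,0,0,0,0,-1]
    - [-0.013,0,0,0,0,0,-1]
    - [-0.013,0,0,0,0,0,-1]
    - [-0.013,0,0,0,0,0,-1]
    - [-0.013,0,0,0,0,0,-1]
    - [-0.013,0,0,0,0,0,-1]
    - [-0.013,0,0,0,0,0,-1]
    - [-0.013,0,0,0,0,0,-1]
    - [-0.013,0,0,0,0,0,-1]

```text
t: 47.58
ee_pos: [0.5052, -0.2594, 0.178]
orientation: [[-1.0, -0.017, -0.0], [-0.017, 1.0, 0.0], [0.0, 0.0, -1.0]]
ft_force: [-2.9, 0.3, 2.0]
gripper_width: 0.0001
grip_force: 1.3
```

>>> step_arm:
  moves:
    - [-0.005,0,0,0,0,0,-1]
    - [-0.005,0,0,0,0,0,-1]
    - [-0.005,0,0,0,0,0,-1]
    - [-0.003,0,0,0,0,0,-1]
    - [0,0,0,0,0,0,-1]

```text
t: 48.2
ee_pos: [0.5228, -0.2592, 0.1781]
orientation: [[-1.0, -0.017, 0.001], [-0.017, 1.0, 0.0], [-0.001, 0.0, -1.0]]
ft_force: [-0.2, -0.4, -0.2]
gripper_width: -0.0001
grip_force: 0.0
```

>>> step_arm:
  moves:
    - [-0.002,0,0,0,0,0,-1]
    - [-0.002,0,0,0,0,0,-1]
    - [-0.002,0,0,0,0,0,-1]
    - [0,0,0,0,0,0,-1]

```text
t: 48.7
ee_pos: [0.5249, -0.2592, 0.178]
orientation: [[-1.0, -0.016, -0.007], [-0.016, 1.0, -0.001], [0.007, -0.0, -1.0]]
ft_force: [-14.7, -0.0, 4.9]
gripper_width: -0.0
grip_force: 7.4
```

>>> step_arm:
  moves:
    - [0.01,0,0,0,0,0,-1]
    - [0.03,0,0,0,0,0,-1]
    - [0.03,0,-0.03,0,0,0,-1]
    - [0,0.03,-0.05,0,0,0,-1]
    - [0,0.045,-0.04,0,0,0,-1]
    - [0,0.06,0,0,0,0,-1]
    - [0,0.06,0,0,0,0,-1]
    - [0,0.06,0,0,0,0,-1]
    - [0,0,0,0,0,0,-1]

```text
t: 49.82
ee_pos: [0.454, -0.0017, 0.2986]
orientation: [[-1.0, -0.024, 0.002], [-0.024, 1.0, 0.001], [-0.002, 0.001, -1.0]]
ft_force: [-0.6, -0.4, 0.5]
gripper_width: -0.0001
grip_force: 0.0
```

```bash
cat > ball.py <<'E'
from h import *
import sys
zc=float(sys.argv[1]);g=np.array([float(sys.argv[2]),float(sys.argv[3]),zc])
for n in('top','scene'):
    p,d=grab(n,f'{n}_{sys.argv[4]}')
    u0,v0=proj(n,g)[0];R=22
    v,u=np.mgrid[int(v0)-R:int(v0)+R,int(u0)-R:int(u0)+R];uv=np.c_[u.ravel(),v.ravel()].astype(float)
    W=world(n,uv,d[v,u]);ok=(W[:,2]>zc-.012)&(W[:,2]<zc+.025)&(abs(W[:,0]-g[0])<.05)&(abs(W[:,1]-g[1])<.035)&(p[v,u].max(2).ravel()<90)
    c=uv[ok].mean(0);print(n,ok.sum(),c.round(1),onplane(n,[c],zc).round(4),'surf',W[ok].mean(0).round(4),'zmax',np.percentile(W[ok][:,2],95).round(3))
p,d=capture('top');v,u=np.mgrid[160:205,380:470];W=world('top',np.c_[u.ravel(),v.ravel()].astype(float),d[160:205,380:470])
h=W[(abs(W[:,2]-.183)<.01)&(W[:,0]<.56)];print('bar',len(h),np.percentile(h,[5,50],axis=0).round(3).tolist() if len(h) else '')
E
python3 ball.py .302 .636 -.142 7; python3 -c "
from h import *
plan([.58,-.143,.31])"
```

```text
top 65 [391.8 148.8] [[ 0.6367 -0.142   0.302 ]] surf [ 0.6356 -0.1414  0.3053] zmax 0.311
scene 75 [274.5 211.7] [[ 0.6475 -0.1495  0.302 ]] surf [ 0.6464 -0.149   0.3011] zmax 0.307
bar 172 [[0.536, -0.319, 0.181], [0.541, -0.255, 0.185]]
t 49.98 tcp [ 0.4542 -0.0055  0.2983] yaw 91.0 turn wz 0.0 shift [-0.1234 -0.1396 -0.0116] tilt [ 0.0011 -0.0001]
```

>>> step_arm:
  moves:
    - [-0.03,-0.035,-0.003,0,0,0,-1]
    - [-0.03,-0.035,-0.003,0,0,0,-1]
    - [-0.03,-0.035,-0.003,0,0,0,-1]
    - [-0.033,-0.035,-0.003,0,0,0,-1]
    - [0,0,0,0,0,0,-1]
    - [0,0,0,0,0,0,-1]

```text
t: 50.72
ee_pos: [0.5789, -0.1447, 0.3095]
orientation: [[-1.0, -0.015, -0.001], [-0.015, 1.0, 0.0], [0.001, 0.0, -1.0]]
ft_force: [-0.8, 0.5, 0.5]
gripper_width: 0.0002
grip_force: 0.0
```

>>> step_arm:
  moves:
    - [-0.01,0,0,0,0,0,-1]
    - [-0.01,0,0,0,0,0,-1]
    - [-0.005,0,0,0,0,0,-1]
    - [0,0,0,0,0,0,-1]

```text
t: 51.22
ee_pos: [0.6048, -0.1423, 0.3098]
orientation: [[-1.0, -0.018, -0.0], [-0.018, 1.0, 0.0], [0.0, 0.0, -1.0]]
ft_force: [-0.0, -0.7, 0.1]
gripper_width: -0.0
grip_force: 0.0
```

>>> step_arm:
  moves:
    - [-0.01,0,0,0,0,0,-1]
    - [-0.01,0,0,0,0,0,-1]
    - [-0.01,0,0,0,0,0,-1]
    - [-0.01,0,0,0,0,0,-1]
    - [-0.01,0,0,0,0,0,-1]
    - [-0.003,0,0,0,0,0,-1]
    - [0,0,0,0,0,0,-1]

```text
t: 52.1
ee_pos: [0.6578, -0.1418, 0.3097]
orientation: [[-1.0, -0.017, -0.0], [-0.017, 1.0, 0.0], [0.0, 0.0, -1.0]]
ft_force: [-0.3, -0.1, -0.1]
gripper_width: -0.0001
grip_force: 0.0
```

>>> step_arm:
  moves:
    - [0.03,0,0,0,0,0,-1]
    - [0.05,0.01,0,0,0,0,-1]
    - [0.05,0.03,0,0,0,0,-1]
    - [0.05,0.03,0,0,0,0,-1]
    - [0.03,0.05,0,0,0,0,-1]
    - [0,0.05,0,0,0,0,-1]
    - [0,0,0,0,0,0,-1]

```text
t: 52.98
ee_pos: [0.4437, 0.0269, 0.3107]
orientation: [[-1.0, -0.022, 0.002], [-0.022, 1.0, 0.001], [-0.002, 0.001, -1.0]]
ft_force: [0.7, -0.4, 0.1]
gripper_width: -0.0001
grip_force: 0.0
```

```bash
python3 ball.py .317 .683 -.142 8; python3 - <<'E'
import cv2
a=cv2.imread('pics/top_8.png')[100:200,360:460];b=cv2.imread('pics/scene_8.png')[180:280,210:310]
cv2.imwrite('pics/c4.png',cv2.resize(cv2.hconcat([a,b]),None,fx=4,fy=4,interpolation=2))
E
```

```text
top 66 [392.  132.5] [[ 0.6785 -0.1404  0.317 ]] surf [ 0.6786 -0.1404  0.3168] zmax 0.323
scene 72 [283.6 216.5] [[ 0.6935 -0.15    0.317 ]] surf [ 0.6895 -0.1478  0.3133] zmax 0.319
bar 174 [[0.535, -0.32, 0.182], [0.54, -0.257, 0.185]]
```

View pics/c4.png

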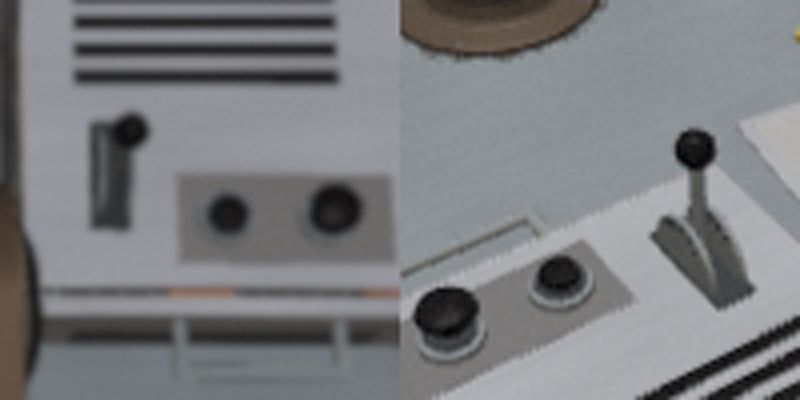

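```bash
cat > vent.py <<'E'
from h import *
for n,gate in(('top',.005),('scene',.005)):
    D=[];
    for _ in range(6):
        p,d=capture(n);D.append(d)
    D=np.median(D,axis=0)
    q=proj(n,[[.64,-.12,.21],[.72,-.16,.33],[.72,-.12,.21],[.64,-.16,.33]]);u0,v0=q.min(0).astype(int)-4;u1,v1=q.max(0).astype(int)+5
    v,u=np.mgrid[v0:v1,u0:u1];uv=np.c_[u.ravel(),v.ravel()].astype(float);W=world(n,uv,D[v0:v1,u0:u1])
    X=W[:,0]+.016*(W[:,1]+.14)
    m=(W[:,2]>.22)&(W[:,2]<.262)&(X>.62)&(X<.74)&(W[:,1]>-.165)&(W[:,1]<-.115)
    print(n,m.sum())
    for z0 in np.arange(.22,.26,.005):
        k=m&(W[:,2]>=z0)&(W[:,2]<z0+.005)
        if k.sum()>2: print(' z',round(z0,3),k.sum(),'x',X[k].min().round(4),X[k].max().round(4),'mid',((X[k].min()+X[k].max())/2).round(4))
    s=(W[:,2]>.262)&(W[:,2]<.34)&(abs(X-.68)<.03)&(abs(W[:,1]+.143)<.03)
    for z0 in np.arange(.262,.335,.008):
        k=s&(W[:,2]>=z0)&(W[:,2]<z0+.008)
        if k.sum(): print(' rod/ball',round(z0,3),k.sum(),np.median(X[k]).round(4),np.median(W[k,1]).round(4))
E
python3 vent.py
```

```text
top 128
 z 0.22 14 x 0.6472 0.7194 mid 0.6833
 z 0.225 17 x 0.6478 0.7096 mid 0.6787
 z 0.23 16 x 0.6491 0.7123 mid 0.6807
 z 0.235 11 x 0.6513 0.7103 mid 0.6808
 z 0.24 15 x 0.6534 0.7043 mid 0.6789
 z 0.245 23 x 0.6604 0.6994 mid 0.6799
 z 0.25 29 x 0.6649 0.6923 mid 0.6786
 rod/ball 0.262 3 0.6785 -0.1377
 rod/ball 0.27 4 0.6764 -0.1409
 rod/ball 0.278 3 0.6775 -0.1403
 rod/ball 0.302 6 0.6701 -0.1376
 rod/ball 0.31 40 0.6768 -0.1393
 rod/ball 0.318 25 0.6807 -0.1428
scene 242
 z 0.22 35 x 0.65 0.7177 mid 0.6838
 z 0.225 38 x 0.6513 0.7164 mid 0.6839
 z 0.23 34 x 0.6561 0.7142 mid 0.6851
 z 0.235 33 x 0.6571 0.713 mid 0.685
 z 0.24 39 x 0.6641 0.7092 mid 0.6867
 z 0.245 35 x 0.6683 0.7024 mid 0.6854
 z 0.25 19 x 0.6771 0.693 mid 0.6851
 z 0.255 7 x 0.6845 0.6883 mid 0.6864
 rod/ball 0.262 10 0.6874 -0.1469
 rod/ball 0.27 8 0.6875 -0.1466
 rod/ball 0.278 11 0.6878 -0.1474
 rod/ball 0.286 8 0.6873 -0.1478
 rod/ball 0.294 8 0.6925 -0.1512
 rod/ball 0.302 25 0.6945 -0.1502
 rod/ball 0.31 44 0.6899 -0.1488
 rod/ball 0.318 11 0.685 -0.1468
```

```bash
python3 -c "
from h import *
plan([.61,-.142,.3097],91)"
```

```text
t 53.73 tcp [0.4445 0.0244 0.31  ] yaw 91.0 turn wz -0.001 shift [-0.1626 -0.1692  0.0003] tilt [-0.0001  0.    ]
```

>>> step_arm:
  moves:
    - [-0.03,-0.04,0,0,0,0,-1]
    - [-0.03,-0.043,0,0,0,0,-1]
    - [-0.03,-0.043,0,0,0,0,-1]
    - [-0.03,-0.043,0,0,0,0,-1]
    - [-0.043,0,0,0,0,0,-1]
    - [0,0,0,0,0,0,-1]
    - [-0.02,0,0,0,0,0,-1]
    - [-0.02,0,0,0,0,0,-1]
    - [0,0,0,0,0,0,-1]
    - [0,0,0,0,0,0,-1]

```text
t: 54.98
ee_pos: [0.6495, -0.1407, 0.3104]
orientation: [[-1.0, -0.018, -0.0], [-0.018, 1.0, -0.0], [0.0, -0.0, -1.0]]
ft_force: [-0.0, -0.7, 0.5]
gripper_width: -0.0001
grip_force: 0.0
```

>>> step_arm:
  moves:
    - [-0.007,0,0,0,0,0,-1]
    - [-0.002,0,0,0,0,0,-1]
    - [-0.002,0,0,0,0,0,-1]
    - [0,0,0,0,0,0,-1]

```text
t: 55.48
ee_pos: [0.6614, -0.1409, 0.31]
orientation: [[-1.0, -0.017, -0.0], [-0.017, 1.0, -0.0], [0.0, -0.0, -1.0]]
ft_force: [-0.7, 0.3, 0.6]
gripper_width: 0.0001
grip_force: 0.2
```

>>> step_arm:
  moves:
    - [0.03,0,0,0,0,0,-1]
    - [0.05,0.01,0,0,0,0,-1]
    - [0.05,0.03,0,0,0,0,-1]
    - [0.05,0.03,0,0,0,0,-1]
    - [0.03,0.05,0,0,0,0,-1]
    - [0,0.05,0,0,0,0,-1]
    - [0,0,0,0,0,0,-1]

```text
t: 56.35
ee_pos: [0.4478, 0.028, 0.3105]
orientation: [[-1.0, -0.022, 0.001], [-0.022, 1.0, 0.001], [-0.001, 0.001, -1.0]]
ft_force: [0.2, -0.6, 1.2]
gripper_width: -0.0005
grip_force: 0.0
```

```bash
python3 ball.py .317 .683 -.142 9; python3 vent.py | grep -E "rod|top|scene"; python3 -c "
from h import *
plan([.60,-.2258,.285])"
```

```text
top 66 [392.  131.5] [[ 0.6814 -0.1404  0.317 ]] surf [ 0.6816 -0.1405  0.3166] zmax 0.322
scene 75 [284.1 217.2] [[ 0.6964 -0.1503  0.317 ]] surf [ 0.692  -0.1478  0.3129] zmax 0.319
bar 173 [[0.535, -0.32, 0.18], [0.541, -0.255, 0.185]]
top 130
 rod/ball 0.262 5 0.6786 -0.1378
 rod/ball 0.27 4 0.6789 -0.1405
 rod/ball 0.278 3 0.6785 -0.1408
 rod/ball 0.286 1 0.6792 -0.1397
 rod/ball 0.302 8 0.6745 -0.139
 rod/ball 0.31 36 0.6801 -0.1409
 rod/ball 0.318 27 0.6839 -0.1421
scene 239
 rod/ball 0.262 12 0.6893 -0.1474
 rod/ball 0.27 8 0.6891 -0.1472
 rod/ball 0.278 9 0.6897 -0.146
 rod/ball 0.286 8 0.69 -0.1469
 rod/ball 0.294 6 0.6943 -0.1518
 rod/ball 0.302 30 0.6972 -0.1506
 rod/ball 0.31 48 0.6928 -0.1486
 rod/ball 0.318 8 0.6876 -0.1463
t 57.1 tcp [0.4485 0.0255 0.31  ] yaw 91.0 turn wz 0.0 shift [-0.1472 -0.2538  0.025 ] tilt [-0.0001  0.    ]
```

The lever is upright to within measurement error, and the drawer bar is at its shut position. Last action: the start button.

>>> step_arm:
  moves:
    - [-0.02,-0.045,0,0,0,0,-1]
    - [-0.02,-0.045,0,0,0,0,-1]
    - [-0.02,-0.045,0,0,0,0,-1]
    - [-0.02,-0.045,0,0,0,0,-1]
    - [-0.02,-0.045,0,0,0,0,-1]
    - [-0.047,-0.029,0,0,0,0,-1]
    - [-0.045,0,0,0,0,0,-1]
    - [0,0,0.025,0,0,0,-1]
    - [0,0,0,0,0,0,-1]

```text
t: 58.22
ee_pos: [0.6446, -0.2249, 0.282]
orientation: [[-1.0, -0.017, -0.005], [-0.017, 1.0, 0.002], [0.005, 0.002, -1.0]]
ft_force: [-0.2, 0.1, -0.3]
gripper_width: 0.0002
grip_force: 0.0
```

```bash
python3 -c "
from h import *
plan([.6478,-.2258,.252])"
```

```text
t 58.23 tcp [ 0.6446 -0.2249  0.282 ] yaw 91.0 turn wz 0.0 shift [-0.0033 -0.001   0.03  ] tilt [-0.0049  0.0017]
```

>>> step_arm:
  moves:
    - [-0.003,-0.001,0.015,0,0,0,-1]
    - [0,0,0.01,0,0,0,-1]
    - [0,0,0.005,0,0,0,-1]
    - [0,0,0,0,0,0,-1]

```text
t: 58.72
ee_pos: [0.6474, -0.2259, 0.2551]
orientation: [[-1.0, -0.017, -0.0], [-0.017, 1.0, 0.0], [0.0, 0.0, -1.0]]
ft_force: [-0.3, -0.1, 0.4]
gripper_width: 0.0001
grip_force: 0.0
```

>>> step_arm:
  moves:
    - [0,0,0.002,0,0,0,-1]
    - [0,0,0.002,0,0,0,-1]
    - [0,0,0.002,0,0,0,-1]
    - [0,0,0,0,0,0,-1]

```text
t: 59.22
ee_pos: [0.6479, -0.2261, 0.2491]
orientation: [[-1.0, -0.017, 0.0], [-0.017, 1.0, -0.0], [-0.0, -0.0, -1.0]]
ft_force: [-0.1, 0.2, 0.8]
gripper_width: -0.0
grip_force: 0.7
```

>>> step_arm:
  moves:
    - [0,0,0.002,0,0,0,-1]
    - [0,0,0.002,0,0,0,-1]
    - [0,0,0,0,0,0,-1]
    - [0,0,0,0,0,0,-1]

```text
t: 59.72
ee_pos: [0.6479, -0.2261, 0.2454]
orientation: [[-1.0, -0.017, 0.001], [-0.017, 1.0, -0.0], [-0.001, -0.0, -1.0]]
ft_force: [-0.1, 1.0, 3.6]
gripper_width: 0.0
grip_force: 1.7
```

>>> step_arm:
  moves:
    - [0,0,0.002,0,0,0,-1]
    - [0,0,0.002,0,0,0,-1]
    - [0,0,0,0,0,0,-1]
    - [0,0,0,0,0,0,-1]

```text
t: 60.22
ee_pos: [0.6479, -0.2261, 0.243]
orientation: [[-1.0, -0.017, 0.002], [-0.017, 1.0, -0.001], [-0.002, -0.001, -1.0]]
ft_force: [-1.8, 1.0, 11.1]
gripper_width: -0.0002
grip_force: 5.7
```

>>> step_arm:
  moves:
    - [0,0,0.002,0,0,0,-1]
    - [0,0,0,0,0,0,-1]
    - [0,0,0,0,0,0,-1]

```text
t: 60.6
ee_pos: [0.6478, -0.2261, 0.2428]
orientation: [[-1.0, -0.017, 0.004], [-0.017, 1.0, -0.002], [-0.004, -0.002, -1.0]]
ft_force: [-4.7, 1.8, 18.8]
gripper_width: -0.0003
grip_force: 9.3
```

The start button bottomed at the expected height. Now I release it and retreat to a clear spot.

>>> step_arm:
  moves:
    - [0,0,-0.01,0,0,0,-1]
    - [0,0,-0.03,0,0,0,-1]
    - [0,0,-0.02,0,0,0,-1]
    - [0.05,0,0,0,0,0,-1]
    - [0.05,0,0,0,0,0,-1]
    - [0.05,0,0,0,0,0,-1]
    - [0.05,0.03,0,0,0,0,-1]
    - [0.02,0.05,0,0,0,0,-1]
    - [0,0.05,0,0,0,0,-1]
    - [0,0.05,0,0,0,0,-1]

```text
t: 61.85
ee_pos: [0.424, -0.0487, 0.2987]
orientation: [[-1.0, -0.016, -0.0], [-0.016, 1.0, 0.0], [0.0, 0.0, -1.0]]
ft_force: [0.5, 0.3, 0.0]
gripper_width: 0.0001
grip_force: 0.0
```

>>> step_arm:
  moves:
    - [0,0.05,0,0,0,0,-1]
    - [0,0,0,0,0,0,-1]
    - [0,0,0,0,0,0,-1]
    - [0,0,0,0,0,0,-1]

```text
t: 62.35
ee_pos: [0.4239, -0.0008, 0.2988]
orientation: [[-1.0, -0.016, -0.001], [-0.016, 1.0, -0.0], [0.001, -0.0, -1.0]]
ft_force: [-0.6, -0.3, 0.4]
gripper_width: -0.0004
grip_force: 0.0
```

```bash
python3 ball.py .317 .683 -.142 10
```

```text
top 66 [392.  131.5] [[ 0.6814 -0.1404  0.317 ]] surf [ 0.6816 -0.1405  0.3166] zmax 0.321
scene 77 [284.1 217.3] [[ 0.6968 -0.1504  0.317 ]] surf [ 0.6924 -0.1479  0.3129] zmax 0.319
bar 175 [[0.536, -0.319, 0.181], [0.54, -0.256, 0.185]]
```

View pics/top_10.png

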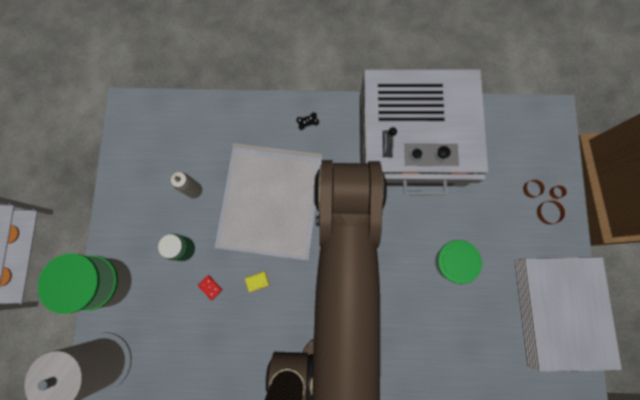

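The final view shows the drawer shut (bar at 427,188), the lever ball upright at (392,131), an empty sheet, and the bystanders and look-alikes where they stood.

```bash
python3 -c "
from rig import ctrl
print(ctrl.sign_off())"
```

```text
the job is handed in; nothing more can be done
None
```

I finished and handed in the job: stop pressed, all four cookies set flat and icing up in the drawer, drawer shut, vent lever upright to within the few millimetres the cameras could show, and start pressed last.

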